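# Colour check on the light panel

### The job

First slide the sketchbook off the light panel until it lies wholly on the blue sheet. Then lift every coloured glass slab off the pile, top ones first, and lay each flat on the floor of the white tray, without dragging the slab underneath it or shifting the big clear slab; when all are in, push the loaded tray along the table until it lies squared up and wholly on the light panel, and last swing the lamp lever right over to its far side. Do not lift the tray, and leave the other things on the table where they are.

Things in the scene. Friction and masses are not known exactly. Their poses are not given: they have to be found in the camera images.
- sketchbook: Dark closed sketchbook with a red band, 150 x 110 x 24 mm (x, y, z), about 350 g, loose, too wide to grip; starts flat on the light panel. Origin at the centre of its underside, x along its length, z up.
- book_sheet: Blue paper sheet fixed flat on the table (no height), 206 mm in x by 166 mm in y, at the robot's left: the place for the sketchbook. Origin at its centre, z up.
- light_panel: Pale light panel let flush into the table (no height), 170 mm in x by 288 mm in y, inside a 12 mm aluminium surround: the tray must lie wholly on the pale part. Origin at its centre, z up.
- tray: White open tray, loose, about 450 g, outside 132 x 248 x 30 mm (x, y, z), walls and floor 6 mm thick, so inside 120 x 236 mm with the floor 6 mm above the table; it takes five slabs side by side along its y. Origin at the centre of its underside, z up.
- clear_slab: Big clear glass slab at the bottom of the pile, loose, 120 x 210 x 18 mm (x, y, z), 950 g; stays where it is (within 20 mm). Origin at the centre of its underside, z up.
- slab_amber: Amber cast-glass slab, 60 x 36 x 20 mm (x, y, z), 110 g; origin at the centre of its underside, x along its length, z up. Always present; starts flat on the clear slab; if the red slab is present, that lies across it.
- slab_green: Green cast-glass slab, 60 x 36 x 20 mm (x, y, z), 110 g; origin at the centre of its underside, x along its length, z up. May be absent; starts flat on the middle of the clear slab.
- slab_blue: Blue cast-glass slab, 60 x 36 x 20 mm (x, y, z), 110 g; origin at the centre of its underside, x along its length, z up. Always present; starts flat on the clear slab; if the violet slab is present, that lies across it.
- slab_red: Red cast-glass slab, 60 x 36 x 20 mm (x, y, z), 110 g; origin at the centre of its underside, x along its length, z up. May be absent; starts flat across the top of the amber slab, roughly at right angles to it.
- slab_violet: Violet cast-glass slab, 60 x 36 x 20 mm (x, y, z), 110 g; origin at the centre of its underside, x along its length, z up. May be absent; starts flat across the top of the blue slab, roughly at right angles to it.
- lamp_lever (a joint): Lamp lever, angle in rad: 0 = leaning back to its -x side, 1.0 = right over to its +x side (the end stop). Needs about 1 N at the ball; stays where it is left.
- lamp_lever_tip (a point): Centre of the lever's red ball, 26 mm in diameter, on an 80 mm lever whose axle lies 22 mm above the table on a grey block fixed to the table, 70 x 50 x 25 mm. This frame turns with the lever: its y is the level axle, and the ball swings over the top towards the horizontal direction of its x.
- dish: Blue pigment bowl, 90 mm across, 40 mm high, bystander. Origin at the centre of its underside.
- tape_roll: Blue ring of tape lying flat, 68 mm across, 24 mm high, bystander. Origin at the centre of its underside.
- jar: Small amber jar, 60 mm across, 70 mm high, bystander. Origin at the centre of its underside.
- case: White earphone case, 45 x 60 x 22 mm (x, y, z), bystander. Origin at the centre of its underside.
- stone: Round red-brown rubbing stone, 70 mm across, 30 mm high, bystander. Origin at the centre of its underside.
Things that resemble listed ones, but are neither listed nor needed, are in the scene too. Leave any pink or yellow look-alike of the part that bears lamp_lever alone.

How it is judged:
By the outcome, as a careful person would: the job done as asked, in the order asked, and still so for the second after the job is handed in, with the robot touching nothing.
Of slab_green, slab_red, slab_violet only 1 to 3 are there at a start; the rules pass over those that are not, and their reading is None.
At some moment in a run one of sketchbook, tray may be knocked a few centimetres aside while the robot is not near it.
Once in a run the grip may slacken for a moment while it holds something.
It also fails if it takes over 210 s, if anything falls off the work surface, if the arm or the gripper's body presses on something with over 40 N, if the wrist force passes 120 N, or if a joint passes its speed limit or range.

### The arm

A 6-joint arm with a two-finger parallel gripper is mounted at the origin on the work surface. World frame = base frame: x ahead of the robot, y to its left, z up, the work surface at z = 0. Lengths are in mm, angles in degrees, forces in N, time in s.
With the tool pointing down it reaches from about 300 to 850 mm from the base axis. Payload 4.2 kg.
Tool frame: the origin (TCP) lies on the centre line of the jaws, within the pads' length; the fingertips stand 14 mm ahead of it and the grasp point (between the pads) lies 5 mm behind it; z points along the fingers, y is the line along which they close (so a half turn about z gives the same grasp; the last joint's range is limited). The gripper opens to 91 mm and grips with 3 to 60 N. Pads are 32 mm wide; open, the fingers measure 118 mm over their backs; the gripper's body (76 mm by 178 mm) begins 60 mm behind the grasp point.
Start: joints at [-77.578, 18.312, 89.639, -0, 72.044, -1.146], TCP at [134.894, -558.971, 195.276] pointing down, gripper open.
Joint ranges: [-177.97, 177.97], [-48.28, 115.42], [12.27, 149.76], [-77.06, 257.06], [2.81, 150.46], [-146.56, 146.56]. Speed limits (degrees/s): [147.25, 147.25, 180, 180, 180, 180].

### API

Orientations are given as [roll, pitch, yaw] about the fixed x, y, z axes, in that order (R = Rz(yaw) Ry(pitch) Rx(roll)).
In Python, from workcell import env gives the robot as it stands.
- The arm moves only by the tool arm_command, never from a script. Its argument "motion" is a list of rows, each an object with "offset": the shift along the tool's x, y, z in m, a list of three; "spin": the turn about the tool's z in rad. In form: [{"offset": [tx, ty, tz], "spin": spin}, ...]. A call has 1 to 5 rows; each row shifts and turns the commanded pose from where the row before left it, along the tool's axes as they then stand; what a row does not reach is not made up. A row lasts 1/8 s, in which the tool goes at most 62.5 mm and 10.7 degrees, less where a joint would pass 70% of its speed; a pose out of reach is approached as far as the arm can. A call with a gripper value outside its range is refused whole. "jaw" is the finger opening in m, from 0 to 0.0912, set as the call begins (left out, the last holds). The fingers move at their own pace and stop on an object; "newtons" is the grip in N (left out, the last holds). Time passes only in rows, so rows that do not move let the fingers close. It gives the time, the measured TCP pose, the force, the opening and the grip force at its end, in the units of the state.
- env.state(): the state, without advancing time (a new reading comes with each control period).
- env.grab_frame(name): name is "scene" or "top"; returns (picture, depth): 384x512x3 uint8, blue, green, red; 384x512 float32, mm along the optical axis (not along the pixel's ray), 0 where there is no reading.
- env.camera_model(name): a dict with "fx", "fy", "cx", "cy" (pixels), "eye" and "rotation" of the camera in the world. Camera axes: x right, y down, z forward; pixel columns grow to the right and rows downward; lengths in mm; the calibration is good to about 2 mm. A picture is of the moment at which its call begins. camera_model takes no time and is no camera call.
- env.job_done(): hands the job in; it is judged then, once.
Trained networks look in the newest picture that a camera, given by its name, has taken for a name from the list of things; names that differ only in an ending like _2 or _b are one class to them, and where a whole thing is asked for, a point or a joint stands for the part that bears it (a point fixed in the world has none). Each returns a list of dicts, best first, with "score" (0 to 1); they miss things now and then, are a little off and sometimes report something else, mostly with a low value. They report only what shows in the picture. A call takes as long as a camera call. They do not tell look-alikes from the thing itself.
- env.boxes_of(camera, target): "bbox" ([left, top, right, bottom] in pixels, round what is visible of it).
- env.pinpoint(camera, target): "location" ([column, row] in pixels: a listed point, or the origin of a listed thing).
The state is a dict: "time_s": time; "qpos": joint angles; "qvel": joint speeds; "effort": joint torques, N m; "ee_pos": TCP position; "ee_rot": TCP orientation; "force": force on the tool from outside, world axes, zero at the start; "torque": the same for the moment, N m; "gripper_width": finger opening in mm; "gripper_force": force on a finger pad.
Only numpy, scipy, OpenCV 4.12 (cv2) and the standard library are available. Lean on these libraries where they do the work, as an engineer would, in place of code of your own. Each camera call takes 0.05 s, during which the arm holds its last target. There are 200 camera calls.

## Working session

There is one attempt and no reset: what is moved stays moved. The work goes in short steps, Python scripts to look and compute and a tool call to move; the robot and the scene stay as the last step left them, time stands still between calls to the robot, and variables do not carry over. Pictures are saved under pics/ and viewed, at most 14 in all, crops included, and the job is handed in when it is done.

Besides the shell and the picture viewer there is one more tool, called by a JSON object that holds its "name" and its "arguments", one argument or row to a line. arm_command: Moves the arm, as the interface text tells. Its arguments: {"type":"object","properties":{"motion":{"type":"array"},"jaw":{"type":"number"},"newtons":{"type":"number"}},"required":["motion"]}

```bash
ls; mkdir -p pics
cat > h.py <<'E'
import numpy as np, cv2
from workcell import env
def cam(n):
    m=env.camera_model(n); return m,np.array(m["rotation"],float).reshape(3,3),np.array(m["eye"],float)
def cloud(n,d):
    m,R,e=cam(n); v,u=np.mgrid[0:384,0:512]
    p=np.stack([(u-m["cx"])/m["fx"]*d,(v-m["cy"])/m["fy"]*d,d],-1)
    return p@R.T+e
def onz(n,px,z):
    m,R,e=cam(n); r=R@np.array([(px[0]-m["cx"])/m["fx"],(px[1]-m["cy"])/m["fy"],1.])
    return e+r*(z-e[2])/r[2]
def proj(n,P):
    m,R,e=cam(n); c=R.T@(np.array(P,float)-e); return c[0]/c[2]*m["fx"]+m["cx"],c[1]/c[2]*m["fy"]+m["cy"]
E
python3 - <<'E'
from h import *
for n in("top","scene"):
    p,d=env.grab_frame(n); cv2.imwrite(f"pics/{n}0.png",cv2.resize(p,(800,600))); np.savez(f"{n}0",p=p,d=d)
    m,R,e=cam(n); print(n,m["fx"],m["cx"],m["cy"],e.round(),R.round(2).tolist())
for t in "sketchbook book_sheet light_panel tray clear_slab slab_amber slab_green slab_blue slab_red slab_violet lamp_lever_tip dish tape_roll jar case stone".split():
    print(t,[(round(a["score"],2),np.round(a["location"]).tolist(),onz("top",a["location"],0).round()[:2].tolist()) for a in env.pinpoint("top",t)[:3]])
print(env.state())
E
```

```text
picsTraceback (most recent call last):
  File "<stdin>", line 4, in <module>
  File "h.py", line 4, in cam
    m=env.camera_model(n); return m,np.array(m["rotation"],float).reshape(3,3),np.array(m["eye"],float)
                                    ~~~~~~~~~~~~~~~~~~~~~~~~~~~~~~~~~~~~~^^^^^
ValueError: cannot reshape array of size 3 into shape (3,3)
```

```bash
sed -i 's/np.array(m\["rotation"\],float).reshape(3,3)/Rotation.from_euler("xyz",m["rotation"],degrees=True).as_matrix()/; 1a from scipy.spatial.transform import Rotation' h.py
python3 - <<'E'
from h import *
for n in("top","scene"):
    p,d=env.grab_frame(n); cv2.imwrite(f"pics/{n}0.png",cv2.resize(p,(800,600))); np.savez(f"{n}0",p=p,d=d)
    m,R,e=cam(n); print(n,m["fx"],m["cx"],m["cy"],e.round(),m["rotation"],R.round(2).tolist())
    C=cloud(n,d); print(C[300,100:500:100].round(),C[200,100:500:100].round())
for t in "sketchbook book_sheet light_panel tray clear_slab slab_amber slab_green slab_blue slab_red slab_violet lamp_lever_tip dish tape_roll jar case stone".split():
    print(t,[(round(a["score"],2),np.round(a["location"]).tolist(),onz("top",a["location"],0).round()[:2].tolist()) for a in env.pinpoint("top",t)[:3]])
print(env.state())
E
```

```text
top 354.56353920890257 253.11042403475386 194.5961694772764 [ 478.   69. 1208.] [-175.37294951   -0.3339046   -88.62413962] [[0.02, -1.0, 0.08], [-1.0, -0.02, -0.0], [0.01, -0.08, -1.0]]
[[ 212.  564.    4.]
 [ 220.  233.    2.]
 [ 227. -100.    1.]
 [ 235. -435.    2.]] [[ 545.  585.    1.]
 [ 553.  245.   -2.]
 [ 561.  -96.    4.]
 [ 570. -439.   -2.]]
scene 418.6339063895636 250.39270121277525 189.80074083295287 [1037. -579. 1025.] [-139.2326625    -0.29546976   37.30707675] [[0.8, 0.46, -0.39], [0.61, -0.6, 0.52], [0.01, -0.65, -0.76]]
[[ 425. -418.    2.]
 [ 640. -264.   19.]
 [ 862. -148.  108.]
 [1062.  531. -748.]] [[ 158. -197.    4.]
 [ 406.   -4.    1.]
 [ 657.  188.    1.]
 [ 909.  376.    7.]]
sketchbook [(0.74, [250.0, 226.0], [470.0, 73.0])]
book_sheet [(0.7, [170.0, 238.0], [421.0, 342.0])]
light_panel [(0.74, [260.0, 226.0], [469.0, 39.0])]
tray [(0.58, [355.0, 245.0], [412.0, -285.0]), (0.26, [202.0, 173.0], [647.0, 242.0])]
clear_slab [(0.78, [322.0, 177.0], [641.0, -170.0])]
slab_amber [(0.7, [344.0, 181.0], [630.0, -246.0])]
slab_green [(0.53, [322.0, 175.0], [65
[... 525 characters left out ...]
], [559.0, -469.0])]
{'time_s': 0.95, 'qpos': array([-7.75768386e+01,  1.83120101e+01,  8.96383835e+01,  1.67069165e-03,
        7.20462695e+01, -1.14651461e+00]), 'qvel': array([-0.06501642, -0.00274277,  0.07395245, -0.05782362,  0.0044098 ,
       -0.03376226]), 'effort': array([-9.86242667e-04, -4.12354803e+01, -2.32233900e+01,  7.26740551e-02,
        3.74722341e-02, -2.15718660e-05]), 'ee_pos': array([ 134.91748972, -558.95761309,  195.27900575]), 'ee_rot': array([ 1.79996632e+02, -1.52228059e-03,  1.35691612e+01]), 'force': array([ 0.16453773,  1.23624899, -0.04621524]), 'torque': array([-0.01021052, -0.00621492,  0.04471407]), 'gripper_force': 0.0, 'gripper_width': 91.56366435267523}
```

View pics/top0.png

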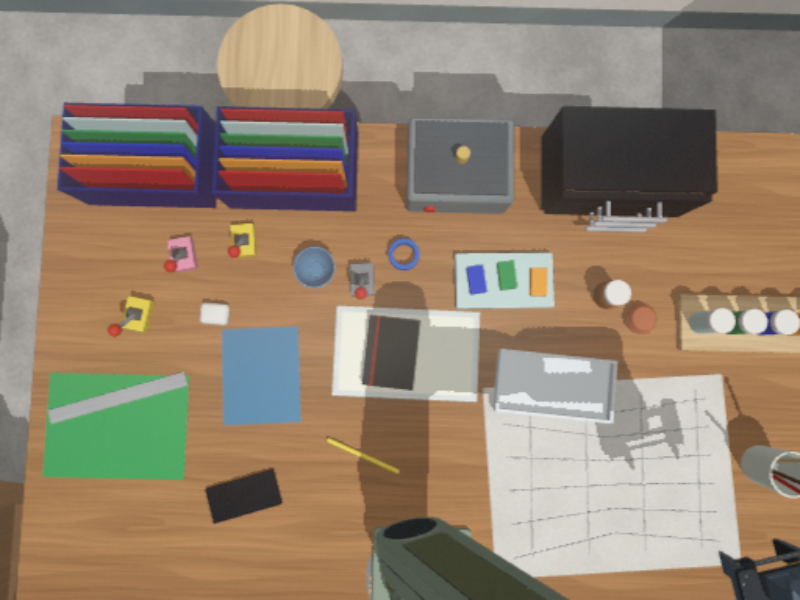

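View pics/scene0.png

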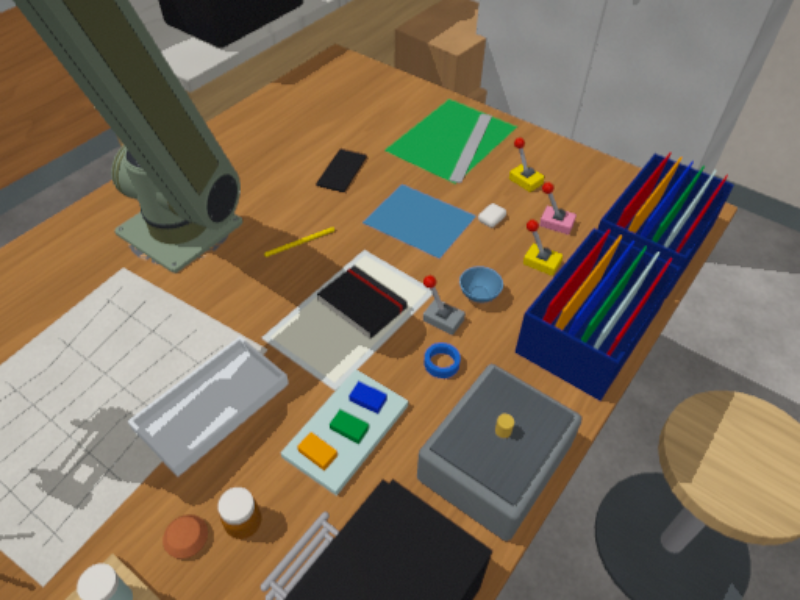

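```bash
cat >> h.py <<'E'
# name: (hsv lo, hsv hi, z top, search box x0,x1,y0,y1)
def rect(n,mask,z):
    "largest blob -> rectangle on plane z: centre, (long,short), yaw of long axis deg (-90..90)"
    k,l,s,_=cv2.connectedComponentsWithStats(mask.astype(np.uint8))
    i=1+np.argmax(s[1:,4]); v,u=np.nonzero(l==i)
    P=np.array([onz(n,(a,b),z)[:2] for a,b in zip(u,v)],np.float32)
    (c,w,a)=cv2.minAreaRect(P)
    if w[0]<w[1]: w=w[::-1]; a+=90
    return np.round(c,1),np.round(w,1),round((a+90)%180-90,1)
def masks(n,p,d):
    h=cv2.cvtColor(p,cv2.COLOR_BGR2HSV); C=cloud(n,d); H,S,V=[h[...,i].astype(int) for i in range(3)]; z=C[...,2]
    X,Y=C[...,0],C[...,1]; 
    B=lambda x0,x1,y0,y1:(X>x0)&(X<x1)&(Y>y0)&(Y<y1)
    return dict(H=H,S=S,V=V,X=X,Y=Y,z=z,B=B)
def seg(n,p,d,name,box=None):
    m=masks(n,p,d); H,S,V=m["H"],m["S"],m["V"]; b=m["B"](*box) if box else True
    col={"amber":(H>8)&(H<25)&(S>170)&(V>150),"green":(H>45)&(H<80)&(S>120),"blue":(H>105)&(H<130)&(S>150),"sheet":(H>98)&(H<116)&(S>90),
      "book":(V<75),"tray":(m["z"]>16)}[name]
    z={"amber":38,"green":38,"blue":38,"sheet":0,"book":24,"tray":30}[name]
    return rect(n,col&b,z)
E
python3 - <<'E'
from h import *
f=np.load("top0.npz"); p,d=f["p"],f["d"]
for n,b in (("amber",(560,720,-300,-60)),("green",(560,720,-300,-60)),("blue",(560,720,-300,-60)),("sheet",(300,520,240,450)),("book",(360,560,0,160)),("tray",(320,540,-420,-150))):
    print(n,seg("top",p,d,n,b))
m=masks("top",p,d)
for n,mk in (("clear",m["B"](550,740,-320,-40)&(m["z"]>11)),("panel",m["B"](360,570,-110,230)&(m["S"]<70)&(m["V"]>120)),("lever",m["B"](520,640,110,200)&(m["z"]>12)&(m["S"]<60))):
    print(n,rect("top",mk,18 if n!="panel" else 0))
# lever cloud
mk=m["B"](500,660,90,200)&(m["z"]>12)
for r in np.argwhere(mk)[::3]: print(*r[::-1],*[int(m[k][tuple(r)]) for k in("X","Y","z","H","S")],end=" | ")
cv2.imwrite("pics/crop.png",cv2.resize(p[130:270,205:400],None,fx=4,fy=4,interpolation=cv2.INTER_CUBIC))
E
```

```text
Traceback (most recent call last):
  File "h.py", line 34, in seg
    return rect(n,col&b,z)
  File "h.py", line 19, in rect
    i=1+np.argmax(s[1:,4]); v,u=np.nonzero(l==i)
        ~~~~~~~~~^^^^^^^^^
ValueError: attempt to get argmax of an empty sequence
```

```bash
python3 - <<'E'
s=open("h.py").read()
s=s.replace('X,Y=C[...,0],C[...,1]; ','G=cloud(n,np.ones_like(d)); _,R,e=cam(n); G=e+(G-e)*((15-e[2])/(G-e)[...,2:]); X,Y=G[...,0],G[...,1]')
open("h.py","w").write(s)
E
cat > m.py <<'E'
from h import *
f=np.load("top0.npz"); p,d=f["p"],f["d"]
m=masks("top",p,d)
for n,b in (("amber",(540,740,-320,-40)),("green",(540,740,-320,-40)),("blue",(540,740,-320,-40)),("sheet",(300,520,240,450)),("book",(360,560,0,160)),("tray",(320,540,-420,-150))):
    try: print(n,seg("top",p,d,n,b))
    except ValueError: print(n,"none")
for q in((344,181),(322,175),(303,180)): print(q,[int(m[k][q[1],q[0]]) for k in "HSVXYz"])
for n,mk in (("clear",m["B"](550,740,-320,-40)&(m["z"]>11)),("clearc",m["B"](550,740,-320,-40)&((m["H"]>60))),("panel",m["B"](360,570,-110,230)&(m["S"]<70)&(m["V"]>120)),("lever",m["B"](520,640,110,200)&(m["z"]>12)&(m["S"]<60))):
    print(n,rect("top",mk,0 if n=="panel" else 18))
mk=m["B"](500,660,90,200)&(m["z"]>12)
for r in np.argwhere(mk)[::5]: print(*r[::-1],*[int(m[k][tuple(r)]) for k in("z","H","S")],end=" | ")
cv2.imwrite("pics/crop.png",cv2.resize(p[130:270,205:400],None,fx=4,fy=4,interpolation=cv2.INTER_CUBIC))
E
python3 m.py
```

```text
amber none
green (array([ 667.7, -168. ]), array([3.3, 0. ]), -88.6)
blue (array([ 646.2, -116.5]), array([6.7, 0. ]), 0.7)
sheet (array([414.1, 353.2]), array([200.1, 160.2]), 3.8)
book none
tray (array([ 410.7, -278.1]), array([251.4, 136.7]), 86.1)
(344, 181) [18, 159, 230, 628, -242, 41]
(322, 175) [66, 116, 160, 647, -167, 35]
(303, 180) [117, 148, 197, 628, -103, 42]
clear (array([ 633.7, -169.8]), array([210.7, 119.7]), -87.6)Traceback (most recent call last):
  File "m.py", line 9, in <module>
    print(n,rect("top",mk,0 if n=="panel" else 18))
            ~~~~^^^^^^^^^^^^^^^^^^^^^^^^^^^^^^^^^^
  File "h.py", line 20, in rect
    P=np.array([onz(n,(a,b),z)[:2] for a,b in zip(u,v)],np.float32)
                ~~~^^^^^^^^^^^
  File "h.py", line 11, in onz
    m,R,e=cam(n); r=R@np.array([(px[0]-m["cx"])/m["fx"],(px[1]-m["cy"])/m["fy"],1.])
          ~~~^^^
  File "h.py", line 5, in cam
    m=env.camera_model(n); return m,Rotation.from_euler("xyz",m["rotation"],degrees=True).as_matrix(),np.array(m["eye"],float)
ValueError: time passes only in moves, steps and waits
```

```bash
python3 - <<'E'
s=open("h.py").read()
s=s.replace('def cam(n):','from functools import lru_cache\n@lru_cache\ndef cam(n):')
s=s.replace('(S>170)&(V>150)','(S>130)&(V>120)').replace('(H<80)&(S>120)','(H<85)&(S>80)').replace('(H<130)&(S>150)','(H<130)&(S>105)').replace('(V<75)','(V<95)&(S<90)')
s=s.replace('P=np.array([onz(n,(a,b),z)[:2] for a,b in zip(u,v)],np.float32)','m,R,e=cam(n); r=np.stack([(u-m["cx"])/m["fx"],(v-m["cy"])/m["fy"],np.ones(len(u))],1)@R.T; P=(e+r*((z-e[2])/r[:,2:]))[:,:2].astype(np.float32)')
open("h.py","w").write(s)
s=open("m.py").read().replace("f=np.load","q=(250,226);f=np.load").replace("(303,180)):","(303,180),(250,226),(270,226),(234,187)):").replace(')[::5]:',')[::8]:')
open("m.py","w").write(s)
E
python3 m.py
```

```text
amber (array([ 629.1, -236.6]), array([54.3, 33.4]), 0.3)
green (array([ 641.9, -169.7]), array([58.5, 35. ]), 8.5)
blue (array([ 631.1, -105. ]), array([58.1, 34.9]), 8.7)
sheet (array([414.1, 353.2]), array([200.1, 160.2]), 3.8)
book (array([470.5,  61.8]), array([146.8,  83.3]), -4.8)
tray (array([ 410.7, -278.1]), array([251.4, 136.7]), 86.1)
(344, 181) [18, 159, 230, 628, -242, 41]
(322, 175) [66, 116, 160, 647, -167, 35]
(303, 180) [117, 148, 197, 628, -103, 42]
(250, 226) [20, 29, 79, 468, 72, 23]
(270, 226) [28, 20, 181, 470, 5, 0]
(234, 187) [3, 128, 173, 599, 129, 97]
clear (array([ 633.7, -169.8]), array([210.7, 119.7]), -87.6)
clearc (array([ 633.4, -167.8]), array([210. , 115.9]), -88.6)
panel (array([470.2,  41.7]), array([312.2, 195.8]), 88.7)
lever (array([617.2, 138.6]), array([50.8, 44.2]), -88.6)
214 169 38 2 23 | 224 170 24 15 15 | 232 170 25 90 2 | 224 171 19 17 14 | 232 171 25 60 2 | 214 172 37 3 20 | 231 172 25 60 5 | 214 173 38 6 27 | 231 173 25 60 3 | 224 174 24 13 47 | 232 174 24 15 4 | 225 175 27 18 11 | 233 175 34 9 18 | 226 176 23 13 17 | 234 176 34 12 12 | 228 177 35 14 31 | 236 177 24 60 2 | 230 178 34 17 24 | 238 178 26 16 19 | 229 179 29 13 33 | 237 179 23 75 3 | 230 180 43 15 18 | 238 180 27 24 9 | 231 181 61 13 14 | 239 181 26 14 75 | 232 182 62 13 14 | 225 183 25 60 2 | 233 183 22 60 2 | 226 184 23 90 3 | 234 184 22 10 11 | 227 185 24 4 60 | 235 185 26 90 3 | 228 186 101 3 161 | 236 186 24 80 5 | 229 187 106 2 162 | 237 187 22 75 3 | 230 188 104 2 157 | 238 188 23 50 6 | 231 189 107 3 160 | 231 190 97 3 160 | 225 202 1208 30 14 | 244 202 24 23 27 | 243 203 25 7 83 | 242 204 22 4 122 | 240 205 23 8 65 | 238 206 23 13 25 | 236 207 24 17 23 | 244 207 25 20 37 | 242 208 22 4 118 | 240 209 26 5 99 | 238 210 24 17 20 | 236 211 22 17 24 | 244 211 29 18 31 | 242 212 19 8 79 | 239 213 25 7 55 | 236 214 29 19 22 | 244 214 22 18 31 | 240 215 23 4 125 | 237 216 25 19 22 | 245 216 24 19 24 |
```

View pics/crop.png

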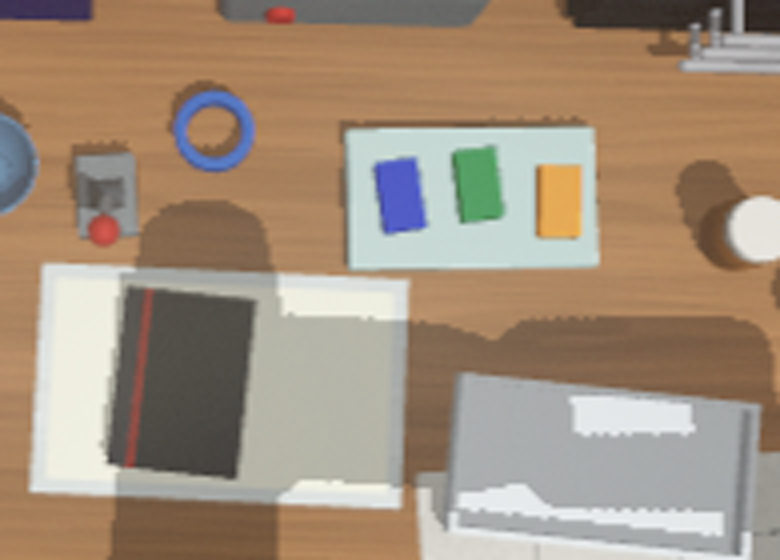

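Top picture: the grey lever (231,188) is mine. The yellow ones (115,200 and 153,155) and the pink one (113,165) are look-alikes. The phone at (156,317) could pass for the sketchbook, which is at (250,226) on the panel. Only three slabs are present, none stacked: amber (344,181), green (322,175) and blue (303,180). First I go behind the sketchbook's -y face.

{"name": "arm_command", "arguments": {
  "motion": [
    {"offset": [0,0,0],"spin": -0.157},
    {"offset": [0,0,0],"spin": -0.157},
    {"offset": [0,0,0],"spin": -0.157},
    {"offset": [0,0,0],"spin": -0.157}
  ],
  "jaw": 0.0912
}}

```text
time_s: 1.45
ee_pos: [134.9, -559.0, 195.3]
ee_rot: [180.0, 0.0, 49.8]
force: [0.9, -0.5, -0.2]
gripper_width: 91.6
gripper_force: 0.0
```

{"name": "arm_command", "arguments": {
  "motion": [
    {"offset": [0,0,0],"spin": -0.157},
    {"offset": [0,0,0],"spin": -0.157},
    {"offset": [0,0,0],"spin": -0.157},
    {"offset": [0,0,0],"spin": -0.152}
  ]
}}

```text
time_s: 1.95
ee_pos: [134.9, -559.0, 195.3]
ee_rot: [180.0, 0.0, 85.5]
force: [0.3, 0.3, -0.5]
gripper_width: 91.3
gripper_force: 0.0
```

{"name": "arm_command", "arguments": {
  "motion": [
    {"offset": [0.045,0.023,0],"spin": 0},
    {"offset": [0.045,0.023,0],"spin": 0},
    {"offset": [0.045,0.023,0],"spin": 0},
    {"offset": [0.045,0.023,0],"spin": 0},
    {"offset": [0.045,0.023,0],"spin": 0}
  ]
}}

```text
time_s: 2.58
ee_pos: [268.9, -342.9, 195.5]
ee_rot: [180.0, 0.0, 85.2]
force: [-0.0, 0.2, -0.3]
gripper_width: 91.0
gripper_force: 0.0
```

{"name": "arm_command", "arguments": {
  "motion": [
    {"offset": [0.045,0.023,0],"spin": 0},
    {"offset": [0.045,0.023,0],"spin": 0},
    {"offset": [0.045,0.023,0],"spin": 0},
    {"offset": [0.045,0.023,0],"spin": 0},
    {"offset": [0.045,0.023,0],"spin": 0}
  ]
}}

```text
time_s: 3.2
ee_pos: [402.2, -128.2, 195.5]
ee_rot: [179.9, 0.0, 85.2]
force: [0.6, -0.9, 0.2]
gripper_width: 91.3
gripper_force: 0.0
```

{"name": "arm_command", "arguments": {
  "motion": [
    {"offset": [0.045,0.023,0],"spin": 0},
    {"offset": [0,0,0],"spin": 0}
  ]
}}

```text
time_s: 3.45
ee_pos: [429.4, -84.3, 195.3]
ee_rot: [180.0, -0.0, 85.5]
force: [-0.5, -0.5, -0.0]
gripper_width: 91.1
gripper_force: 0.0
```

{"name": "arm_command", "arguments": {
  "motion": [
    {"offset": [0.055,0.031,0],"spin": 0},
    {"offset": [0,0,0.058],"spin": 0},
    {"offset": [0,0,0.058],"spin": 0},
    {"offset": [0,0,0.058],"spin": 0},
    {"offset": [0,0,0],"spin": 0}
  ]
}}

```text
time_s: 4.08
ee_pos: [459.2, -35.5, 18.3]
ee_rot: [-179.4, 0.0, 85.2]
force: [0.1, -0.1, 1.3]
gripper_width: 90.9
gripper_force: 0.0
```

{"name": "arm_command", "arguments": {
  "motion": [
    {"offset": [0.012,0,0],"spin": 0},
    {"offset": [0.012,0,0],"spin": 0},
    {"offset": [0.012,0,0],"spin": 0},
    {"offset": [0.012,0,0],"spin": -0.005},
    {"offset": [0.012,0,0],"spin": -0.005}
  ]
}}

```text
time_s: 4.7
ee_pos: [468.3, 25.9, 21.6]
ee_rot: [180.0, 0.0, 85.9]
force: [1.0, 0.7, -0.1]
gripper_width: 91.0
gripper_force: 0.0
```

{"name": "arm_command", "arguments": {
  "motion": [
    {"offset": [0.012,0,0],"spin": -0.005},
    {"offset": [0.012,0,0],"spin": -0.005},
    {"offset": [0.012,0,0],"spin": -0.005},
    {"offset": [0.012,0,0],"spin": -0.005},
    {"offset": [0.012,0,0],"spin": -0.005}
  ]
}}

```text
time_s: 5.32
ee_pos: [471.9, 85.5, 21.2]
ee_rot: [-180.0, 0.0, 87.3]
force: [-0.0, -0.9, -0.0]
gripper_width: 91.1
gripper_force: 0.0
```

```bash
cat > bk.py <<'E'
from h import *
import sys
p,d=env.grab_frame("top"); m=masks("top",p,d)
y=float(sys.argv[1]); 
print(seg("top",p,d,"book",(330,590,y-90,y+90)),env.state()["ee_pos"].round(1),[(round(a["score"],2),onz("top",a["location"],0).round(1)) for a in env.pinpoint("top","sketchbook")])
cv2.imwrite(sys.argv[2],cv2.resize(p[130:290,60:400],(800,376)))
E
python3 bk.py 120 pics/b1.png
```

```text
(array([383.1,  86.8]), array([112.7,  78.6]), -88.6) [472.1  86.6  21.2] [(0.25, array([466.1,  46.2,   0. ]))]
```

View pics/b1.png

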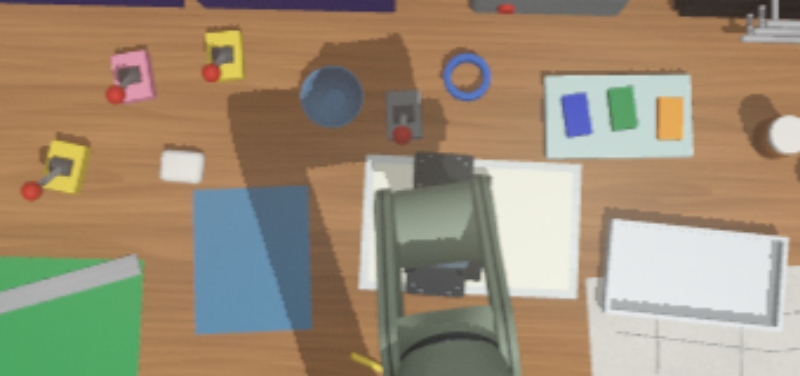

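Run:
```python
from h import *
p,d=env.grab_frame("scene"); np.savez("s1",p=p,d=d); cv2.imwrite("pics/s1.png",cv2.resize(p[90:290,120:380],(780,600)))
print(env.boxes_of("scene","sketchbook"),[(a["score"],onz("scene",a["location"],0)) for a in env.pinpoint("scene","sketchbook")])
```

```text
[{'bbox': [205.4, 171.1, 260.2, 216.4], 'score': 0.63}] [(0.57, array([462.03755401,  71.71771222,   0.        ]))]
```

View pics/s1.png

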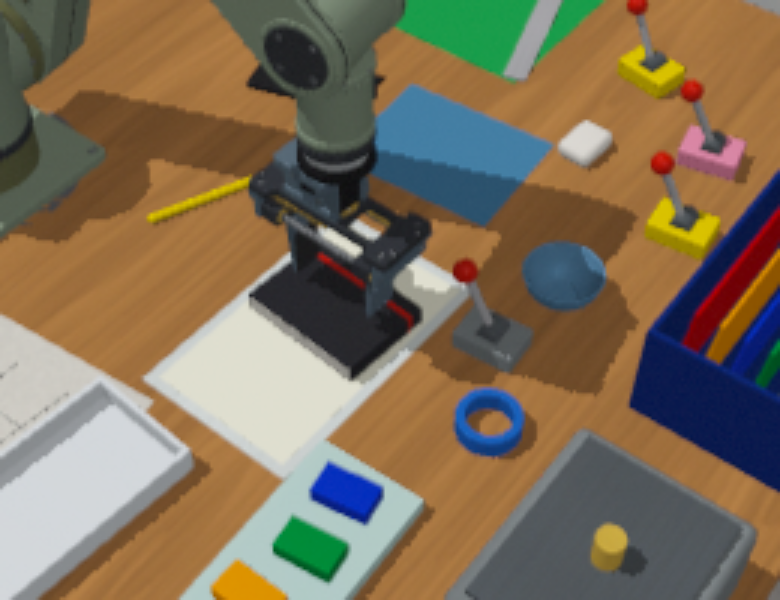

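Run:
```python
from h import *
f=np.load("s1.npz"); p,d=f["p"],f["d"]
C=cloud("scene",d)
T=lambda q:(round((q[0]-120)*3),round((q[1]-90)*3))
for X in((421,88,7),(526,83,7),(526,83,30),(526,83,50)): print(X,T(proj("scene",X)))
for q in((255,300),(350,372),(415,315),(300,300),(340,330),(378,308),(385,280),(405,240),(350,380)):
    u,v=round(q[0]/3+120),round(q[1]/3+90); print(q,C[v,u].round(),p[v,u])
print(env.state()["ee_pos"])
```

```text
(421, 88, 7) (307, 281)
(526, 83, 7) (381, 330)
(526, 83, 30) (381, 315)
(526, 83, 50) (381, 303)
(255, 300) [403.  25.  20.] [115 121 123]
(350, 372) [540.  15.  16.] [26 22 24]
(415, 315) [546. 114.  17.] [26 22 23]
(300, 300) [444.  51.  26.] [46 40 41]
(340, 330) [502.  44.  26.] [43 40 40]
(378, 308) [516.  91.  26.] [46 42 38]
(385, 280) [551.  56. 128.] [69 61 49]
(405, 240) [555.  83. 162.] [36 33 32]
(350, 380) [541.  14.   3.] [189 204 205]
[471.7334462   84.65403533  21.18094957]
```

Run:
```python
from h import *
f=np.load("s1.npz"); p,d=f["p"],f["d"]; C=cloud("scene",d)
for v in range(176,197,1):
    print(v,[(u,*C[v,u].round().astype(int).tolist()) for u in range(238,253,2) if C[v,u,2]<120])
s=env.state(); print(s["qpos"],s["ee_rot"],s["torque"],s["time_s"])
```

```text
176 []
177 []
178 []
179 []
180 []
181 []
182 [(238, 468, 111, 27), (252, 491, 156, 3)]
183 [(238, 471, 108, 27), (240, 477, 110, 29), (250, 531, 92, 82), (252, 493, 153, 2)]
184 [(238, 473, 105, 26), (240, 478, 108, 27), (250, 527, 97, 70), (252, 494, 151, 0)]
185 [(238, 476, 101, 27), (240, 480, 107, 25), (242, 520, 66, 89), (248, 528, 86, 76), (250, 528, 95, 68), (252, 499, 145, 3)]
186 [(238, 477, 99, 25), (240, 484, 101, 28), (242, 520, 66, 84), (244, 528, 66, 90), (248, 527, 87, 71), (250, 526, 98, 59), (252, 502, 142, 3)]
187 [(238, 482, 94, 27), (240, 484, 101, 23), (242, 520, 67, 78), (244, 528, 66, 86), (246, 529, 75, 78), (248, 526, 88, 64), (250, 527, 97, 56), (252, 516, 123, 25)]
188 [(238, 482, 93, 24), (240, 489, 95, 26), (242, 520, 67, 74), (244, 529, 65, 82), (246, 528, 76, 71), (248, 526, 89, 58), (250, 526, 99, 49), (252, 519, 118, 27)]
189 [(238, 486, 88, 26), (240, 491, 92, 26), (242, 519, 68, 69), (244, 527, 68, 74), (246, 526, 78, 64), (248, 526, 88, 54), (250, 515, 113, 24), (252, 522, 114, 28)]
190 [(238, 490, 84, 28), (240, 494, 89, 27), (242, 520, 67, 65), 
[... 589 characters left out ...]
9, 105, 22)]
194 [(238, 498, 73, 25), (240, 502, 78, 23), (242, 521, 64, 50), (244, 526, 69, 49), (246, 517, 90, 22), (248, 524, 91, 27), (250, 528, 96, 25), (252, 535, 97, 29)]
195 [(238, 500, 71, 23), (240, 507, 73, 26), (242, 519, 67, 41), (244, 518, 79, 29), (246, 521, 85, 25), (248, 527, 87, 28), (250, 531, 92, 26), (252, 535, 97, 24)]
196 [(238, 503, 67, 24), (240, 507, 72, 23), (242, 515, 72, 28), (244, 518, 78, 25), (246, 525, 79, 29), (248, 529, 84, 27), (250, 532, 90, 24), (252, 538, 93, 25)]
[ 8.80912321e+00  2.06661112e+01  1.15546699e+02 -2.03947408e-02
  4.38017454e+01  1.15642851e+01] [-1.79988567e+02  1.67446585e-02  8.72595612e+01] [-0.02874124 -0.06927732  0.01618189] 5.575
```

{"name": "arm_command", "arguments": {
  "motion": [
    {"offset": [-0.04,0,0],"spin": 0.01},
    {"offset": [-0.04,0,0],"spin": 0.01},
    {"offset": [-0.04,0,0],"spin": 0.017},
    {"offset": [-0.012,0,0],"spin": 0},
    {"offset": [0,0,0],"spin": 0}
  ]
}}

```text
time_s: 6.2
ee_pos: [463.8, -47.4, 21.2]
ee_rot: [-180.0, -0.0, 85.0]
force: [-0.2, 0.3, -0.6]
gripper_width: 91.3
gripper_force: 0.0
```

{"name": "arm_command", "arguments": {
  "motion": [
    {"offset": [0,0,0.007],"spin": 0},
    {"offset": [0,0,0],"spin": 0}
  ]
}}

```text
time_s: 6.45
ee_pos: [463.3, -46.0, 13.6]
ee_rot: [-179.9, -0.0, 85.2]
force: [-0.1, -0.4, -0.5]
gripper_width: 90.9
gripper_force: 0.0
```

```bash
cat > tip.py <<'E'
from h import *
s=env.state(); e=s["ee_pos"]; print(e.round(1),s["ee_rot"].round(1),s["force"].round(1))
p,d=env.grab_frame("scene"); C=cloud("scene",d)
cv2.imwrite("pics/s2.png",cv2.resize(p[130:250,140:300],(800,600),interpolation=cv2.INTER_CUBIC))
yw=np.radians(s["ee_rot"][2]); q=(C-e)@np.array([[np.cos(yw),np.sin(yw),0],[np.sin(yw),-np.cos(yw),0],[0,0,1]]).T
k=(abs(q[...,0])<18)&(abs(abs(q[...,1])-52)<10)&(C[...,2]>8)&(C[...,2]<90)&(d>0)
print("lowest finger z",np.sort(C[k][:,2])[:30:2].round())
E
python3 tip.py
```

```text
[463.3 -46.   13.6] [-179.9   -0.    85.2] [-0.1 -0.4 -0.5]
lowest finger z [30. 32. 34. 36. 38. 38. 39. 39. 40. 40. 40. 41. 41. 42. 42.]
```

View pics/s2.png

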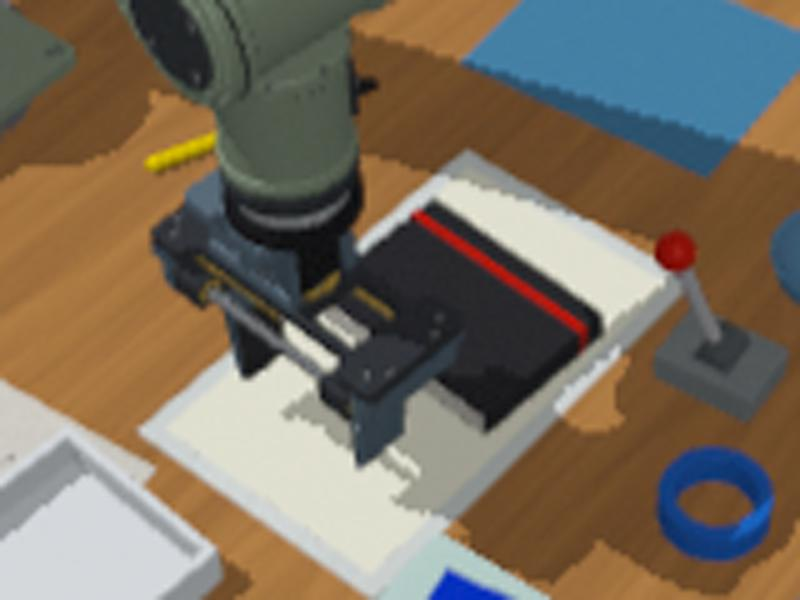

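{"name": "arm_command", "arguments": {
  "motion": [
    {"offset": [0,0,0.01],"spin": 0},
    {"offset": [0,0,0.01],"spin": 0},
    {"offset": [0,0,0],"spin": 0}
  ]
}}

```text
time_s: 6.88
ee_pos: [462.9, -46.8, -6.8]
ee_rot: [-179.9, -0.0, 85.1]
force: [-0.0, 0.1, 0.9]
gripper_width: 90.9
gripper_force: 0.0
```

```bash
python3 tip.py
```

```text
[462.9 -46.8  -6.8] [-179.9   -0.    85.1] [-0.   0.1  0.9]
lowest finger z [14. 15. 16. 17. 17. 18. 20. 21. 21. 23. 23. 23. 24. 24. 24.]
```

{"name": "arm_command", "arguments": {
  "motion": [
    {"offset": [0,0,0.008],"spin": 0},
    {"offset": [0,0,0],"spin": 0}
  ]
}}

```text
time_s: 7.18
ee_pos: [463.4, -47.0, -14.3]
ee_rot: [-179.9, 0.0, 85.1]
force: [-0.4, -0.6, -0.7]
gripper_width: 91.3
gripper_force: 0.0
```

{"name": "arm_command", "arguments": {
  "motion": [
    {"offset": [0,0,0.003],"spin": 0},
    {"offset": [0,0,0],"spin": 0}
  ]
}}

```text
time_s: 7.42
ee_pos: [463.8, -47.0, -16.9]
ee_rot: [-180.0, 0.0, 85.1]
force: [-0.1, -0.3, -0.4]
gripper_width: 91.1
gripper_force: 0.0
```

{"name": "arm_command", "arguments": {
  "motion": [
    {"offset": [0.012,0,0],"spin": 0},
    {"offset": [0.012,0,0],"spin": 0},
    {"offset": [0.012,0,0],"spin": 0},
    {"offset": [0.012,0,0],"spin": 0},
    {"offset": [0.012,0,0],"spin": -0.005}
  ]
}}

```text
time_s: 8.05
ee_pos: [469.1, 13.4, -16.7]
ee_rot: [180.0, 0.0, 85.5]
force: [-0.3, -2.6, 0.7]
gripper_width: 91.4
gripper_force: 1.2
```

{"name": "arm_command", "arguments": {
  "motion": [
    {"offset": [0.012,0,0],"spin": -0.005},
    {"offset": [0.012,0,0],"spin": -0.005},
    {"offset": [0.012,0,0],"spin": -0.005},
    {"offset": [0.012,0,0],"spin": -0.005},
    {"offset": [0.012,0,0],"spin": -0.005}
  ]
}}

```text
time_s: 8.68
ee_pos: [473.2, 73.3, -16.7]
ee_rot: [180.0, 0.0, 86.9]
force: [0.4, -3.2, 1.9]
gripper_width: 91.8
gripper_force: 1.6
```

```bash
python3 tip.py
```

```text
[473.2  73.3 -16.7] [180.    0.   86.9] [ 0.4 -3.2  1.9]
lowest finger z [ 8.  9. 10. 11. 11. 12. 13. 14. 15. 15. 16. 16. 16. 16. 18.]
```

View pics/s2.png

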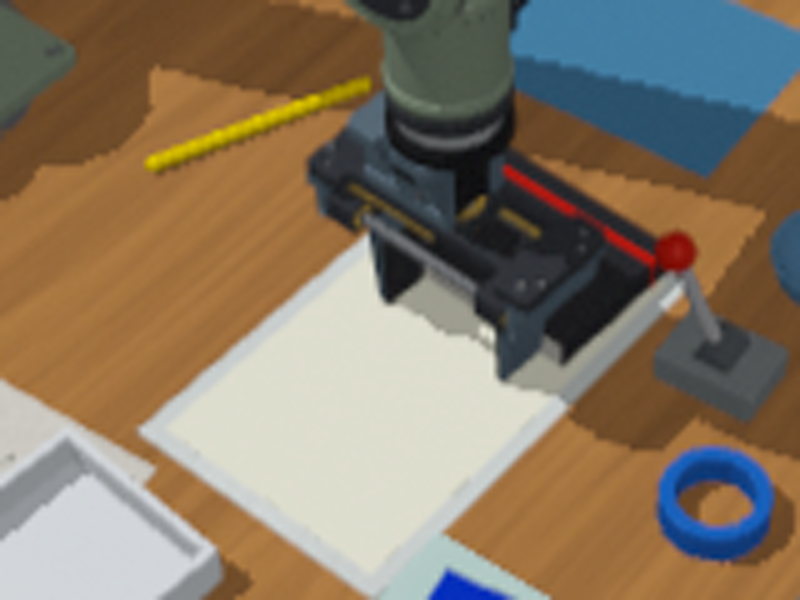

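{"name": "arm_command", "arguments": {
  "motion": [
    {"offset": [0.012,-0.001,0],"spin": -0.007},
    {"offset": [0.012,-0.001,0],"spin": -0.007},
    {"offset": [0.012,-0.001,0],"spin": -0.007},
    {"offset": [0.012,-0.001,0],"spin": -0.007},
    {"offset": [0.012,-0.001,0],"spin": -0.007}
  ]
}}

```text
time_s: 9.35
ee_pos: [470.5, 133.6, -16.8]
ee_rot: [-180.0, 0.0, 88.9]
force: [-0.2, -3.3, 2.1]
gripper_width: 90.9
gripper_force: 1.3
```

{"name": "arm_command", "arguments": {
  "motion": [
    {"offset": [0.012,-0.001,0],"spin": -0.007},
    {"offset": [0.012,-0.001,0],"spin": -0.007},
    {"offset": [0.012,-0.001,0],"spin": -0.007},
    {"offset": [0.012,-0.001,0],"spin": -0.007},
    {"offset": [0.012,-0.001,0],"spin": -0.007}
  ]
}}

```text
time_s: 9.98
ee_pos: [465.9, 193.6, -16.8]
ee_rot: [-180.0, 0.0, 90.9]
force: [0.7, -3.4, 2.2]
gripper_width: 90.9
gripper_force: 1.5
```

{"name": "arm_command", "arguments": {
  "motion": [
    {"offset": [0.012,-0.001,0],"spin": -0.007},
    {"offset": [0.012,-0.001,0],"spin": -0.007},
    {"offset": [0.012,-0.001,0],"spin": -0.007},
    {"offset": [0.012,-0.001,0],"spin": -0.007},
    {"offset": [0.012,-0.001,0],"spin": 0}
  ]
}}

```text
time_s: 10.6
ee_pos: [459.0, 253.3, -16.8]
ee_rot: [-180.0, 0.0, 92.5]
force: [0.8, -3.1, 2.4]
gripper_width: 91.3
gripper_force: 1.6
```

```bash
cat > bk2.py <<'E'
from h import *
import sys
n=sys.argv[1]
p,d=env.grab_frame(n); C=cloud(n,d); h=cv2.cvtColor(p,cv2.COLOR_BGR2HSV)
k=(C[...,0]>300)&(C[...,0]<600)&(C[...,1]>180)&(C[...,1]<470)&(C[...,2]>14)&(C[...,2]<31)&((h[...,2]<80)|(h[...,0]<6))&(d>0)
k=cv2.morphologyEx(k.astype(np.uint8),cv2.MORPH_OPEN,np.ones((3,3)))
print(env.state()["ee_pos"].round(1),rect(n,k,24),[(round(a["score"],2),onz(n,a["location"],0).round(1)) for a in env.pinpoint(n,"sketchbook")])
cv2.imwrite(sys.argv[2],cv2.resize(p[60:300,:400],(800,480)))
E
python3 bk2.py scene pics/s3.png; python3 bk2.py top pics/t3.png
```

```text
[459.3 254.9 -16.8] (array([519.1, 326.8]), array([111.2,  24.4]), -86.9) [(0.67, array([447., 329.,   0.]))]
[459.1 253.7 -16.9] (array([507.4, 345.3]), array([70. , 36.6]), -88.6) [(0.72, array([558.4, 463.9,   0. ]))]
```

{"name": "arm_command", "arguments": {
  "motion": [
    {"offset": [0.012,0,0],"spin": 0},
    {"offset": [0.009,0,0],"spin": 0},
    {"offset": [0,0,0],"spin": 0},
    {"offset": [-0.035,0,0],"spin": 0}
  ]
}}

```text
time_s: 11.3
ee_pos: [460.8, 240.3, -16.6]
ee_rot: [179.9, -0.1, 92.6]
force: [-0.5, -0.3, -0.2]
gripper_width: 91.2
gripper_force: 0.0
```

{"name": "arm_command", "arguments": {
  "motion": [
    {"offset": [0,0,-0.06],"spin": 0},
    {"offset": [0,0,-0.06],"spin": 0},
    {"offset": [0.05,0.057,0],"spin": 0},
    {"offset": [0.05,0.057,0],"spin": 0},
    {"offset": [0,0,0],"spin": -0.177}
  ]
}}

```text
time_s: 11.92
ee_pos: [553.2, 328.2, 102.7]
ee_rot: [179.8, -0.1, 102.9]
force: [-0.9, -1.3, 0.4]
gripper_width: 91.0
gripper_force: 0.0
```

{"name": "arm_command", "arguments": {
  "motion": [
    {"offset": [0,0,0],"spin": -0.177},
    {"offset": [0,0,0],"spin": -0.177},
    {"offset": [0,0,0],"spin": -0.177},
    {"offset": [0,0,0],"spin": -0.177},
    {"offset": [0,0,0],"spin": -0.177}
  ]
}}

```text
time_s: 12.55
ee_pos: [550.2, 325.2, 103.2]
ee_rot: [180.0, -0.0, 153.6]
force: [0.3, -0.6, -0.1]
gripper_width: 91.0
gripper_force: 0.0
```

{"name": "arm_command", "arguments": {
  "motion": [
    {"offset": [0,0,0],"spin": -0.177},
    {"offset": [0,0,0],"spin": -0.177},
    {"offset": [0,0,0],"spin": -0.178},
    {"offset": [0,0,0],"spin": 0}
  ]
}}

```text
time_s: 13.05
ee_pos: [550.2, 325.2, 103.2]
ee_rot: [180.0, 0.0, -176.3]
force: [0.6, 0.5, 0.4]
gripper_width: 90.8
gripper_force: 0.0
```

```bash
python3 bk2.py scene pics/s4.png; python3 bk2.py top pics/t4.png
```

```text
[550.2 325.1 103.2] (array([453.6, 345.8]), array([153.9, 109.3]), 3.5) [(0.58, array([449.7, 345.4,   0. ])), (0.47, array([413.3, 343.6,   0. ]))]
[550.2 325.1 103.2] (array([491.6, 385.9]), array([60. , 26.6]), 2.7) [(0.61, array([453.1, 337.1,   0. ]))]
```

View pics/s4.png

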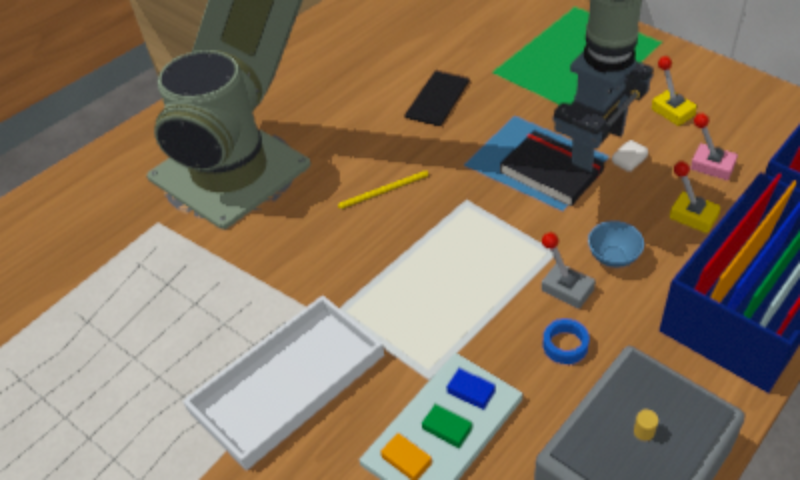

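{"name": "arm_command", "arguments": {
  "motion": [
    {"offset": [-0.021,0.017,0.05],"spin": 0},
    {"offset": [0,0,0.05],"spin": 0},
    {"offset": [0,0,0.019],"spin": 0},
    {"offset": [0,0,0],"spin": 0}
  ]
}}

```text
time_s: 13.75
ee_pos: [570.1, 343.4, -15.6]
ee_rot: [-180.0, -0.0, -176.3]
force: [0.4, 0.2, 0.3]
gripper_width: 91.1
gripper_force: 0.0
```

{"name": "arm_command", "arguments": {
  "motion": [
    {"offset": [0.011,0,0],"spin": 0},
    {"offset": [0.011,0,0],"spin": 0},
    {"offset": [0.011,0,0],"spin": 0},
    {"offset": [0.011,0.001,0],"spin": 0},
    {"offset": [0.011,0.001,0],"spin": 0}
  ]
}}

```text
time_s: 14.38
ee_pos: [515.1, 342.4, -15.1]
ee_rot: [179.9, 0.1, -176.2]
force: [2.3, 1.5, 1.9]
gripper_width: 91.0
gripper_force: 1.4
```

{"name": "arm_command", "arguments": {
  "motion": [
    {"offset": [0.009,0,0],"spin": 0},
    {"offset": [0,0,0],"spin": 0},
    {"offset": [-0.02,0,0],"spin": 0},
    {"offset": [0,0,-0.06],"spin": 0},
    {"offset": [0,0,-0.06],"spin": 0}
  ]
}}

```text
time_s: 15.0
ee_pos: [524.7, 341.3, 103.7]
ee_rot: [-179.8, -0.3, -176.2]
force: [1.4, 0.6, -0.3]
gripper_width: 91.3
gripper_force: 0.0
```

```bash
python3 bk2.py scene pics/s5.png
```

```text
[529.1 344.2 113.5] (array([420.6, 331.7]), array([152.5, 106.6]), 14.0) [(0.57, array([418.4, 330.4,   0. ])), (0.27, array([ 594.8, -386.4,    0. ]))]
```

{"name": "arm_command", "arguments": {
  "motion": [
    {"offset": [0.04,-0.037,0],"spin": 0},
    {"offset": [0.04,-0.037,0],"spin": 0},
    {"offset": [0.04,-0.037,0],"spin": 0},
    {"offset": [0,0,0],"spin": 0.174},
    {"offset": [0,0,0],"spin": 0.174}
  ]
}}

```text
time_s: 15.72
ee_pos: [411.8, 222.4, 103.3]
ee_rot: [-179.9, -0.1, 163.5]
force: [-0.3, 0.3, 0.6]
gripper_width: 91.1
gripper_force: 0.0
```

{"name": "arm_command", "arguments": {
  "motion": [
    {"offset": [0,0,0],"spin": 0.174},
    {"offset": [0,0,0],"spin": 0.174},
    {"offset": [0,0,0],"spin": 0.174},
    {"offset": [0,0,0],"spin": 0.174},
    {"offset": [0,0,0],"spin": 0.174}
  ]
}}

```text
time_s: 16.35
ee_pos: [412.1, 222.9, 103.0]
ee_rot: [-179.8, 0.0, 113.7]
force: [-0.2, 0.7, -0.8]
gripper_width: 91.3
gripper_force: 0.0
```

{"name": "arm_command", "arguments": {
  "motion": [
    {"offset": [0,0,0],"spin": 0.174},
    {"offset": [0,0,0],"spin": 0.179},
    {"offset": [0,0,0],"spin": 0}
  ]
}}

```text
time_s: 16.73
ee_pos: [412.4, 223.1, 103.2]
ee_rot: [-179.8, 0.1, 93.9]
force: [-0.5, -0.8, 0.9]
gripper_width: 91.4
gripper_force: 0.0
```

```bash
python3 bk2.py scene pics/s6.png;python3 bk2.py top pics/t6.png; python3 -c "
from h import *
print(env.state()['ee_rot'])"
```

```text
[412.6 223.2 103.4] (array([420.9, 331.3]), array([152.5, 107.4]), 13.4) [(0.62, array([414.9, 340.2,   0. ]))]
[413.1 223.5 103.7] (array([458. , 346.9]), array([93.3, 69.9]), -76.0) [(0.61, array([422.2, 330.7,   0. ]))]
[-1.79937501e+02  3.49165182e-02  9.38836674e+01]
```

{"name": "arm_command", "arguments": {
  "motion": [
    {"offset": [0,0,0.055],"spin": 0},
    {"offset": [0,0,0.055],"spin": 0},
    {"offset": [0,0,0.01],"spin": 0},
    {"offset": [0.01,0,0],"spin": 0},
    {"offset": [0.01,0,0],"spin": 0}
  ]
}}

```text
time_s: 17.55
ee_pos: [413.6, 245.0, -14.4]
ee_rot: [179.8, -0.1, 93.8]
force: [-0.1, 0.1, 0.0]
gripper_width: 91.4
gripper_force: 0.0
```

{"name": "arm_command", "arguments": {
  "motion": [
    {"offset": [0.008,0,0],"spin": 0},
    {"offset": [0.008,0,0],"spin": 0},
    {"offset": [0.008,0,0],"spin": 0},
    {"offset": [0.008,0,0],"spin": 0},
    {"offset": [0.005,0,0],"spin": 0}
  ]
}}

```text
time_s: 18.18
ee_pos: [410.1, 281.3, -15.8]
ee_rot: [180.0, -0.0, 93.8]
force: [-0.2, -2.1, 0.9]
gripper_width: 90.7
gripper_force: 1.2
```

{"name": "arm_command", "arguments": {
  "motion": [
    {"offset": [0,0,0],"spin": 0},
    {"offset": [-0.05,0,0],"spin": 0},
    {"offset": [0,0,-0.06],"spin": 0},
    {"offset": [0,0,-0.06],"spin": 0},
    {"offset": [0,0,0],"spin": 0}
  ]
}}

```text
time_s: 18.8
ee_pos: [416.9, 232.7, 109.0]
ee_rot: [179.4, -0.3, 93.7]
force: [0.9, -0.1, 0.9]
gripper_width: 91.0
gripper_force: 0.0
```

```bash
python3 bk2.py scene pics/s7.png;python3 bk2.py top pics/t7.png
```

```text
[414.9 231.7 106.5] (array([428.9, 352.2]), array([152.7, 108.1]), 3.9) [(0.95, array([408.1, 363.1,   0. ]))]
[412.6 230.5 103.7] (array([456.6, 359.4]), array([97.4, 89.8]), -85.2) [(0.82, array([434.1, 354.8,   0. ]))]
```

{"name": "arm_command", "arguments": {
  "motion": [
    {"offset": [0,0,-0.06],"spin": 0},
    {"offset": [-0.048,0.0185,0],"spin": 0},
    {"offset": [-0.048,0.0185,0],"spin": 0},
    {"offset": [-0.048,0.0185,0],"spin": 0},
    {"offset": [-0.048,0.0185,0],"spin": 0}
  ],
  "jaw": 0.052,
  "newtons": 25
}}

```text
time_s: 19.62
ee_pos: [499.4, 42.6, 162.4]
ee_rot: [-179.8, -0.0, 93.8]
force: [0.0, -0.1, -0.4]
gripper_width: 51.9
gripper_force: 0.0
```

{"name": "arm_command", "arguments": {
  "motion": [
    {"offset": [-0.048,0.0185,0],"spin": 0},
    {"offset": [-0.048,0.0185,0],"spin": 0},
    {"offset": [-0.048,0.0185,0],"spin": 0},
    {"offset": [-0.048,0.0185,0],"spin": 0},
    {"offset": [-0.048,0.0185,0],"spin": 0}
  ]
}}

```text
time_s: 20.25
ee_pos: [607.7, -190.6, 161.8]
ee_rot: [-179.8, -0.1, 93.8]
force: [0.5, 0.5, -0.0]
gripper_width: 52.0
gripper_force: 0.0
```

{"name": "arm_command", "arguments": {
  "motion": [
    {"offset": [0,0,0],"spin": 0.163},
    {"offset": [0,0,0],"spin": 0.163},
    {"offset": [0,0,0],"spin": 0.163},
    {"offset": [0,0,0],"spin": 0.163},
    {"offset": [0,0,0],"spin": 0.163}
  ]
}}

```text
time_s: 20.88
ee_pos: [607.0, -188.9, 161.7]
ee_rot: [-179.8, 0.1, 46.8]
force: [0.1, 0.1, -0.6]
gripper_width: 52.1
gripper_force: 0.0
```

{"name": "arm_command", "arguments": {
  "motion": [
    {"offset": [0,0,0],"spin": 0.163},
    {"offset": [0,0,0],"spin": 0.163},
    {"offset": [0,0,0],"spin": 0.163},
    {"offset": [0,0,0],"spin": 0.163},
    {"offset": [0,0,0],"spin": 0.163}
  ]
}}

```text
time_s: 21.5
ee_pos: [607.0, -188.9, 161.7]
ee_rot: [-179.9, 0.2, 0.1]
force: [-0.4, -0.4, 0.0]
gripper_width: 51.4
gripper_force: 0.0
```

```bash
cat > sl.py <<'E'
from h import *
import sys
s=env.state(); print(s["ee_pos"].round(1),s["ee_rot"].round(1))
for n in("scene","top"):
    p,d=env.grab_frame(n); np.savez(n+"L",p=p,d=d)
    for c in("amber","green","blue"):
        try: print(n,c,*seg(n,p,d,c,(560,720,-300,-60)))
        except ValueError: print(n,c,"none")
    if n=="top":
        k=masks(n,p,d); print("book",seg(n,p,d,"book",(320,520,270,450)),"tray",seg(n,p,d,"tray",(320,520,-420,-130)))
    cv2.imwrite(f"pics/{n}L.png",p)
E
python3 sl.py
```

```text
[ 607.  -188.9  161.7] [-1.799e+02  2.000e-01  1.000e-01]
scene amber [ 649.  -221.5] [169.6 156.3] 90.0
scene green [ 643.3 -173.8] [63.8 41.1] 8.2
scene blue [ 632.8 -109. ] [63. 43.] 9.6
top amber none
top green none
top blue [ 631.1 -105. ] [58.1 34.9] 8.7
book (array([428.9, 341.4]), array([149.5,  84.4]), 4.2) tray (array([ 420.3, -269.8]), array([283.2, 197.7]), 89.5)
```

Run:
```python
from h import *
f=np.load("top0.npz"); p,d=f["p"],f["d"]; m=masks("top",p,d)
for s in(60,90,120): print(rect("top",(m["H"]>8)&(m["H"]<28)&(m["S"]>s)&(m["B"](570,700,-265,-205)),38))
f=np.load("sceneL.npz"); p,d=f["p"],f["d"]; m=masks("scene",p,d)
for s in(120,150): print(rect("scene",(m["H"]>8)&(m["H"]<28)&(m["S"]>s)&(m["B"](590,680,-280,-205)),38))
```

```text
(array([ 629.2, -238.3]), array([60.9, 36.7]), 0.3)
(array([ 629.5, -236.6]), array([60.4, 33.4]), 0.1)
(array([ 630.6, -236.6]), array([57.2, 33.4]), 0.3)
(array([ 631.8, -240.5]), array([61.9, 39.2]), -0.0)
(array([ 631.9, -240.8]), array([61.8, 38.6]), -0.0)
```

{"name": "arm_command", "arguments": {
  "motion": [
    {"offset": [0.023,0.0495,0],"spin": 0},
    {"offset": [0,0,0.05],"spin": 0},
    {"offset": [0,0,0.05],"spin": 0},
    {"offset": [0,0,0.04],"spin": 0},
    {"offset": [0,0,0],"spin": 0}
  ]
}}

```text
time_s: 22.22
ee_pos: [627.8, -237.3, 19.5]
ee_rot: [-179.8, 0.5, 0.5]
force: [-0.0, 0.3, 0.4]
gripper_width: 52.1
gripper_force: 0.0
```

Run:
```python
from h import *
s=env.state(); e=s["ee_pos"]; print(e.round(1))
p,d=env.grab_frame("scene"); C=cloud("scene",d); cv2.imwrite("pics/g1.png",cv2.resize(p[170:330,160:360],(800,640))[:600])
k=(abs(C[...,0]-e[0])<18)&(abs(C[...,1]-e[1])<42)&(C[...,2]>42)&(C[...,2]<90)&(d>0)
print(np.sort(C[k][:,2])[:24:2].round(),C[k][:,:2].min(0),C[k][:,:2].max(0))
```

```text
[ 627.8 -237.3   19.5]
[42. 42. 43. 43. 43. 44. 45. 46. 46. 46. 47. 47.] [ 613.87491571 -276.5406423 ] [ 645.6990611  -203.57029276]
```

View pics/g1.png

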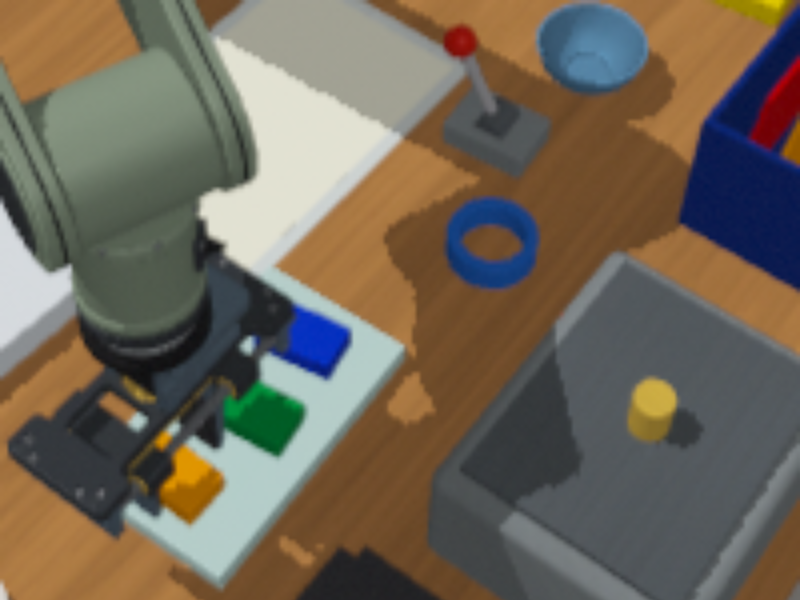

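{"name": "arm_command", "arguments": {
  "motion": [
    {"offset": [0.001,0,0.011],"spin": 0},
    {"offset": [0,0,0.01],"spin": 0},
    {"offset": [0,0,0],"spin": 0}
  ]
}}

```text
time_s: 22.65
ee_pos: [631.7, -238.5, 2.9]
ee_rot: [-180.0, 0.0, 0.4]
force: [0.5, -0.3, 0.8]
gripper_width: 52.2
gripper_force: 0.0
```

{"name": "arm_command", "arguments": {
  "motion": [
    {"offset": [0,0,0],"spin": 0},
    {"offset": [0,0,0],"spin": 0},
    {"offset": [0,0,0],"spin": 0},
    {"offset": [0,0,0],"spin": 0}
  ],
  "jaw": 0.02
}}

```text
time_s: 23.15
ee_pos: [632.4, -238.6, 3.8]
ee_rot: [180.0, -0.0, 0.4]
force: [-0.4, 0.7, 2.7]
gripper_width: 35.6
gripper_force: 25.0
```

{"name": "arm_command", "arguments": {
  "motion": [
    {"offset": [0,0,-0.02],"spin": 0},
    {"offset": [0,0,-0.04],"spin": 0},
    {"offset": [0,0,0],"spin": 0}
  ]
}}

```text
time_s: 23.52
ee_pos: [634.4, -239.7, 66.5]
ee_rot: [179.8, -0.4, 0.4]
force: [0.2, -0.0, -1.3]
gripper_width: 35.7
gripper_force: 25.0
```

```bash
python3 sl.py
```

```text
[ 634.4 -239.7   66.5] [179.8  -0.4   0.4]
scene amber [ 649.4 -294.9] [155.6  23.5] 0.5
scene green [ 643.3 -173.5] [63.8 41.8] 6.7
scene blue [ 633.2 -109. ] [62.2 43.1] 9.8
top amber [ 611.  -251.6] [23.4  3.3] -88.6
top green [ 642.5 -168.5] [57.  36.8] 1.4
top blue [ 631.1 -105. ] [58.1 34.9] 8.7
book (array([428.9, 341.4]), array([149.5,  84.5]), 4.2) tray (array([ 421. , -269.9]), array([284. , 197.5]), 89.8)
```

{"name": "arm_command", "arguments": {
  "motion": [
    {"offset": [-0.046,0.022,-0.005],"spin": 0},
    {"offset": [-0.046,0.022,0],"spin": 0},
    {"offset": [-0.046,0.022,0],"spin": 0},
    {"offset": [-0.046,0.022,0],"spin": 0},
    {"offset": [-0.046,0.023,0],"spin": 0}
  ]
}}

```text
time_s: 24.25
ee_pos: [400.3, -350.9, 66.6]
ee_rot: [-179.9, 0.1, 0.4]
force: [-0.8, -0.4, -1.1]
gripper_width: 36.2
gripper_force: 2.5
```

{"name": "arm_command", "arguments": {
  "motion": [
    {"offset": [0,0,0],"spin": 0.075},
    {"offset": [0,0,0],"spin": 0}
  ]
}}

```text
time_s: 24.5
ee_pos: [401.6, -350.8, 66.9]
ee_rot: [-179.9, 0.1, -3.9]
force: [-0.9, 0.1, -1.2]
gripper_width: 36.0
gripper_force: 25.0
```

```bash
cat > tr.py <<'E'
from h import *
s=env.state(); print(s["ee_pos"].round(1),s["ee_rot"].round(1),s["gripper_width"])
for n in("scene","top"):
    p,d=env.grab_frame(n); C=cloud(n,d); np.savez(n+"T",p=p,d=d); cv2.imwrite(f"pics/{n}T.png",p)
    k=(C[...,0]>300)&(C[...,0]<600)&(C[...,1]<200)&(C[...,1]>-450)&(C[...,2]>20)&(C[...,2]<36)&(d>0)&~((C[...,0]>535)&(C[...,1]<-40))
    h=cv2.cvtColor(p,cv2.COLOR_BGR2HSV); k&=(h[...,1]<60)
    print(n,rect(n,k,30),k.sum(),[(round(a["score"],2),onz(n,a["location"],0).round(1)) for a in env.pinpoint(n,"tray")])
E
python3 tr.py
```

```text
[ 401.6 -350.8   66.9] [-1.799e+02  1.000e-01 -3.900e+00] 36.00755812750085
scene (array([ 408. , -243.2]), array([250.2, 140.4]), 85.3) 795 [(0.69, array([ 407.7, -250.9,    0. ]))]
top (array([ 408. , -244.9]), array([249.8, 132. ]), 85.4) 414 [(0.94, array([ 406.3, -243.2,    0. ]))]
```

{"name": "arm_command", "arguments": {
  "motion": [
    {"offset": [-0.002,-0.0315,0],"spin": 0.012},
    {"offset": [0,0,0.03],"spin": 0},
    {"offset": [0,0,0],"spin": 0}
  ]
}}

```text
time_s: 25.08
ee_pos: [402.0, -317.9, 36.7]
ee_rot: [-179.8, 0.2, -4.5]
force: [-0.3, 0.8, -0.5]
gripper_width: 35.9
gripper_force: 25.0
```

```bash
python3 tr.py
python3 - <<'E'
from h import *
f=np.load("sceneT.npz"); p,d=f["p"],f["d"]; cv2.imwrite("pics/g2.png",cv2.resize(p[190:310,60:220],(800,600),interpolation=cv2.INTER_CUBIC))
C=cloud("scene",d); h=cv2.cvtColor(p,cv2.COLOR_BGR2HSV)
k=(h[...,0]>8)&(h[...,0]<25)&(h[...,1]>150)&(d>0)&(abs(C[...,0]-402)<60)&(abs(C[...,1]+319)<60)&(C[...,2]>12)
print(k.sum(),C[k].min(0).round(),C[k].max(0).round())
E
```

```text
[ 402.  -317.9   36.7] [-179.8    0.2   -4.5] 35.86803777221293
scene (array([ 408.5, -243.3]), array([250.3, 140.7]), 85.6) 758 [(0.73, array([ 400.8, -240.5,    0. ]))]
top (array([ 408. , -244.8]), array([250.1, 132. ]), 85.4) 424 [(0.59, array([ 405. , -246.6,    0. ]))]
273 [ 378. -366.   53.] [ 439. -290.  170.]
```

View pics/g2.png

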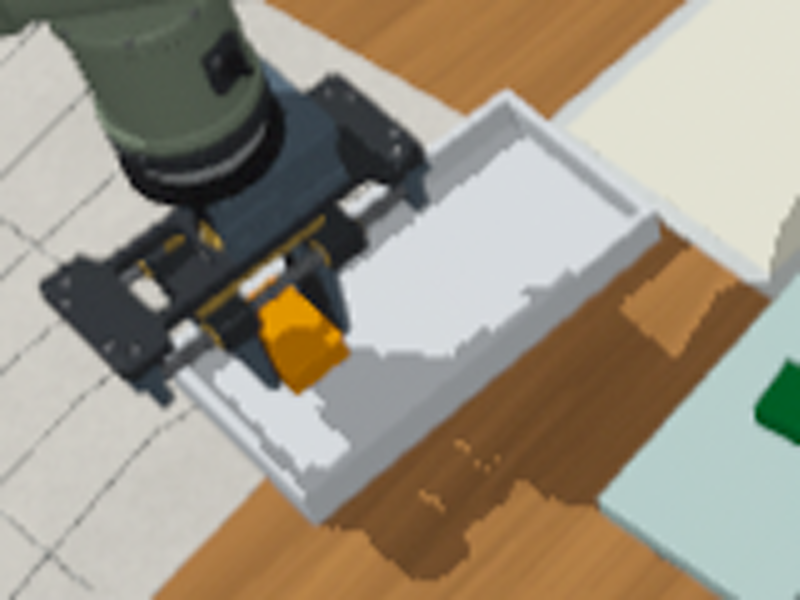

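{"name": "arm_command", "arguments": {
  "motion": [
    {"offset": [0,0,0.02],"spin": 0},
    {"offset": [0,0,0.01],"spin": 0},
    {"offset": [0,0,0],"spin": 0}
  ],
  "newtons": 12
}}

```text
time_s: 25.65
ee_pos: [402.8, -319.6, 8.0]
ee_rot: [-180.0, 0.0, -4.6]
force: [-0.2, 0.2, -1.4]
gripper_width: 36.0
gripper_force: 12.0
```

{"name": "arm_command", "arguments": {
  "motion": [
    {"offset": [0,0,0.005],"spin": 0},
    {"offset": [0,0,0],"spin": 0}
  ]
}}

```text
time_s: 25.9
ee_pos: [403.0, -319.7, 3.3]
ee_rot: [180.0, -0.0, -4.6]
force: [-0.1, 0.1, -1.1]
gripper_width: 35.9
gripper_force: 12.0
```

{"name": "arm_command", "arguments": {
  "motion": [
    {"offset": [0,0,0.004],"spin": 0},
    {"offset": [0,0,0],"spin": 0}
  ]
}}

```text
time_s: 26.15
ee_pos: [402.9, -319.5, -0.9]
ee_rot: [-180.0, 0.0, -4.6]
force: [-0.2, 0.6, -2.0]
gripper_width: 35.8
gripper_force: 12.0
```

{"name": "arm_command", "arguments": {
  "motion": [
    {"offset": [0,0,0.003],"spin": 0},
    {"offset": [0,0,0],"spin": 0}
  ]
}}

```text
time_s: 26.4
ee_pos: [402.9, -319.5, -4.0]
ee_rot: [-180.0, 0.0, -4.6]
force: [-0.7, 0.5, -0.7]
gripper_width: 36.0
gripper_force: 12.0
```

{"name": "arm_command", "arguments": {
  "motion": [
    {"offset": [0,0,0.003],"spin": 0},
    {"offset": [0,0,0],"spin": 0}
  ]
}}

```text
time_s: 26.65
ee_pos: [402.9, -319.5, -7.0]
ee_rot: [-180.0, 0.0, -4.6]
force: [0.1, -0.1, -1.4]
gripper_width: 35.9
gripper_force: 12.0
```

{"name": "arm_command", "arguments": {
  "motion": [
    {"offset": [0,0,0.002],"spin": 0},
    {"offset": [0,0,0],"spin": 0}
  ]
}}

```text
time_s: 26.9
ee_pos: [403.2, -319.8, -8.2]
ee_rot: [180.0, -0.0, -4.6]
force: [-0.4, 1.9, 4.8]
gripper_width: 35.9
gripper_force: 12.0
```

{"name": "arm_command", "arguments": {
  "motion": [
    {"offset": [0,0,0.002],"spin": 0},
    {"offset": [0,0,0],"spin": 0}
  ]
}}

```text
time_s: 27.15
ee_pos: [403.4, -319.8, -9.2]
ee_rot: [180.0, -0.1, -4.6]
force: [-1.8, 1.7, 12.7]
gripper_width: 35.9
gripper_force: 12.0
```

{"name": "arm_command", "arguments": {
  "motion": [
    {"offset": [0,0,-0.001],"spin": 0},
    {"offset": [0,0,0],"spin": 0},
    {"offset": [0,0,-0.02],"spin": 0},
    {"offset": [0,0,-0.05],"spin": 0},
    {"offset": [0,0,-0.03],"spin": 0}
  ],
  "jaw": 0.049
}}

```text
time_s: 27.78
ee_pos: [403.6, -320.2, 91.9]
ee_rot: [179.9, -0.1, -4.6]
force: [-0.2, 0.1, 0.7]
gripper_width: 49.0
gripper_force: 0.0
```

{"name": "arm_command", "arguments": {
  "motion": [
    {"offset": [0.038,-0.028,0],"spin": 0},
    {"offset": [0.038,-0.028,0],"spin": 0},
    {"offset": [0.038,-0.028,0],"spin": 0},
    {"offset": [0.038,-0.028,0],"spin": 0},
    {"offset": [0.038,-0.028,0],"spin": 0}
  ]
}}

```text
time_s: 28.4
ee_pos: [604.7, -194.4, 89.7]
ee_rot: [180.0, 0.0, -4.6]
force: [0.9, -0.5, -0.9]
gripper_width: 48.7
gripper_force: 0.0
```

{"name": "arm_command", "arguments": {
  "motion": [
    {"offset": [0.037,-0.029,0],"spin": -0.11},
    {"offset": [0,0,0],"spin": -0.11},
    {"offset": [0,0,0],"spin": 0}
  ]
}}

```text
time_s: 28.78
ee_pos: [642.8, -168.9, 89.3]
ee_rot: [-180.0, 0.1, 8.0]
force: [-0.5, 0.0, -0.3]
gripper_width: 48.7
gripper_force: 0.0
```

```bash
python3 tr.py
python3 - <<'E'
from h import *
f=np.load("topT.npz"); p,d=f["p"],f["d"]; cv2.imwrite("pics/g3.png",cv2.resize(p[150:290,270:400],(650,600),interpolation=cv2.INTER_CUBIC)); m=masks("top",p,d)
print("amber",rect("top",(m["H"]>8)&(m["H"]<28)&(m["S"]>100)&m["B"](340,470,-370,-270),26))
f=np.load("sceneT.npz"); p,d=f["p"],f["d"]
for c in("green","blue"): print(c,seg("scene",p,d,c,(560,720,-300,-60)))
E
```

```text
[ 642.8 -168.9   89.3] [-1.8e+02  1.0e-01  8.0e+00] 48.706834536041605
scene (array([ 408. , -243.3]), array([250.4, 140.4]), 85.3) 993 [(0.86, array([ 400.3, -235.4,    0. ]))]
top (array([ 415.9, -145.6]), array([132.2,  53. ]), -6.5) 158 []Traceback (most recent call last):
  File "<stdin>", line 3, in <module>
  File "h.py", line 21, in rect
    i=1+np.argmax(s[1:,4]); v,u=np.nonzero(l==i)
        ~~~~~~~~~^^^^^^^^^
    return _wrapfunc(a, 'argmax', axis=axis, out=out, **kwds)
    return bound(*args, **kwds)
ValueError: attempt to get argmax of an empty sequence
```

View pics/g3.png

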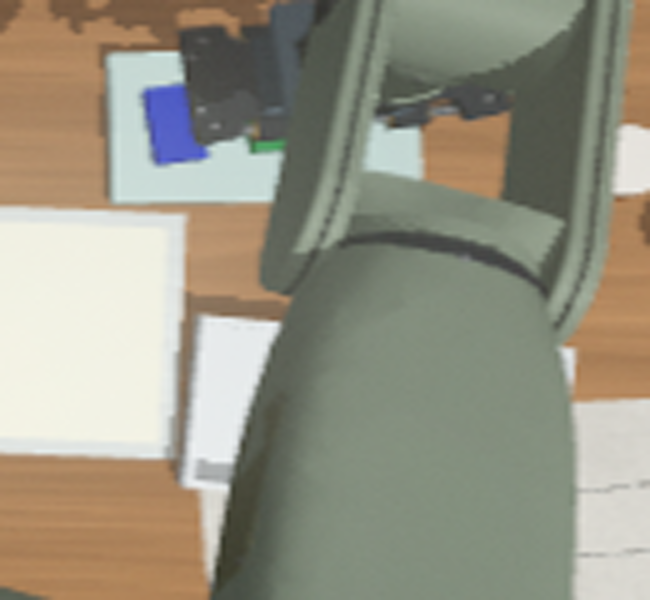

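```bash
cat > am.py <<'E'
from h import *
f=np.load("sceneT.npz"); p,d=f["p"],f["d"]; C=cloud("scene",d); m=masks("scene",p,d); H,S=m["H"],m["S"]
for n,k in (("amber",(H>8)&(H<26)&(S>130)),("green",(H>45)&(H<85)&(S>80)),("blue",(H>105)&(H<130)&(S>105))):
    k=k&(C[...,0]>340)&(C[...,0]<480)&(C[...,1]>-390)&(C[...,1]<150)&(d>0)&(C[...,2]>3)
    if k.sum()<20: continue
    z=C[k][:,2]; t=k&(C[...,2]>22)
    print(n,k.sum(),"z",np.percentile(z,[2,50,95]).round(),"top rect",rect("scene",t,26))
E
python3 am.py
python3 - <<'E'
from h import *
f=np.load("sceneT.npz"); p,d=f["p"],f["d"]
for c in("green","blue"): print(c,seg("scene",p,d,c,(560,720,-300,-60)))
E
```

```text
amber 432 z [ 3. 25. 30.] top rect (array([ 400.8, -320.7]), array([61.7, 35.3]), -5.1)
green (array([ 643.4, -173.7]), array([63.5, 41.1]), 8.2)
blue (array([ 637. , -108.2]), array([55.3, 42.6]), 7.9)
```

{"name": "arm_command", "arguments": {
  "motion": [
    {"offset": [0,0,0.045],"spin": 0},
    {"offset": [0,0,0.03],"spin": 0},
    {"offset": [0,0,0.014],"spin": 0},
    {"offset": [0,0,0],"spin": 0},
    {"offset": [0,0,0],"spin": 0}
  ],
  "newtons": 35
}}

```text
time_s: 29.6
ee_pos: [643.5, -169.8, 2.2]
ee_rot: [180.0, -0.1, 8.0]
force: [1.1, -0.3, -0.6]
gripper_width: 49.2
gripper_force: 0.0
```

{"name": "arm_command", "arguments": {
  "motion": [
    {"offset": [0,0,0],"spin": 0},
    {"offset": [0,0,0],"spin": 0},
    {"offset": [0,0,0],"spin": 0},
    {"offset": [0,0,0],"spin": 0}
  ],
  "jaw": 0.02
}}

```text
time_s: 30.1
ee_pos: [643.1, -169.5, 1.8]
ee_rot: [180.0, -0.0, 8.0]
force: [-0.1, -0.2, 3.0]
gripper_width: 36.2
gripper_force: 35.0
```

{"name": "arm_command", "arguments": {
  "motion": [
    {"offset": [0,0,-0.02],"spin": 0},
    {"offset": [0,0,-0.04],"spin": 0},
    {"offset": [0,0,-0.01],"spin": 0},
    {"offset": [0,0,0],"spin": 0}
  ]
}}

```text
time_s: 30.6
ee_pos: [642.7, -169.3, 71.1]
ee_rot: [180.0, -0.0, 8.0]
force: [0.1, 1.0, -0.9]
gripper_width: 35.7
gripper_force: 35.0
```

{"name": "arm_command", "arguments": {
  "motion": [
    {"offset": [-0.0485,0.008,0],"spin": 0},
    {"offset": [-0.0485,0.008,0],"spin": 0},
    {"offset": [-0.0485,0.008,0],"spin": 0},
    {"offset": [-0.0485,0.0085,0],"spin": 0},
    {"offset": [-0.0485,0.0085,0],"spin": 0}
  ]
}}

```text
time_s: 31.22
ee_pos: [405.7, -243.3, 69.5]
ee_rot: [-179.9, 0.2, 8.0]
force: [0.6, -1.0, -1.3]
gripper_width: 35.8
gripper_force: 35.0
```

{"name": "arm_command", "arguments": {
  "motion": [
    {"offset": [0,0,0],"spin": 0.11},
    {"offset": [0,0,0],"spin": 0.11},
    {"offset": [0,0,0.02],"spin": 0},
    {"offset": [0,0,0],"spin": 0}
  ]
}}

```text
time_s: 31.72
ee_pos: [406.2, -242.4, 48.9]
ee_rot: [-179.8, 0.3, -4.6]
force: [0.8, -0.1, -0.6]
gripper_width: 35.5
gripper_force: 35.0
```

```bash
python3 tr.py
```

```text
[ 406.2 -242.4   48.9] [-179.8    0.3   -4.6] 35.475816980642946
scene (array([ 407.8, -243.2]), array([250.4, 140.1]), 85.3) 766 [(0.84, array([ 395.6, -227.4,    0. ]))]
top (array([ 411.6, -200.6]), array([160.9, 132. ]), 85.4) 313 [(0.85, array([ 397.1, -251.4,    0. ])), (0.23, array([545.5, 457.5,   0. ]))]
```

Tray unmoved; I lower the green slab.

{"name": "arm_command", "arguments": {
  "motion": [
    {"offset": [0,0,0.03],"spin": 0},
    {"offset": [0,0,0.02],"spin": 0},
    {"offset": [0,0,0.004],"spin": 0},
    {"offset": [0,0,0],"spin": 0}
  ]
}}

```text
time_s: 32.42
ee_pos: [408.8, -244.0, -2.3]
ee_rot: [180.0, -0.0, -4.6]
force: [-0.4, -0.6, -0.7]
gripper_width: 36.0
gripper_force: 35.0
```

{"name": "arm_command", "arguments": {
  "motion": [
    {"offset": [0,0,0.003],"spin": 0},
    {"offset": [0,0,0],"spin": 0}
  ]
}}

```text
time_s: 32.67
ee_pos: [408.7, -243.9, -5.3]
ee_rot: [180.0, -0.0, -4.6]
force: [-0.3, 0.8, -1.5]
gripper_width: 35.7
gripper_force: 35.0
```

{"name": "arm_command", "arguments": {
  "motion": [
    {"offset": [0,0,0.003],"spin": 0},
    {"offset": [0,0,0],"spin": 0}
  ]
}}

```text
time_s: 32.92
ee_pos: [408.3, -243.7, -8.8]
ee_rot: [180.0, 0.0, -4.6]
force: [0.8, 0.4, -1.1]
gripper_width: 35.7
gripper_force: 35.0
```

{"name": "arm_command", "arguments": {
  "motion": [
    {"offset": [0,0,0.0015],"spin": 0},
    {"offset": [0,0,0],"spin": 0}
  ]
}}

```text
time_s: 33.17
ee_pos: [408.5, -243.8, -10.2]
ee_rot: [180.0, -0.0, -4.6]
force: [0.7, -0.1, 0.4]
gripper_width: 35.8
gripper_force: 35.0
```

{"name": "arm_command", "arguments": {
  "motion": [
    {"offset": [0,0,0],"spin": 0},
    {"offset": [0,0,0],"spin": 0},
    {"offset": [0,0,-0.02],"spin": 0},
    {"offset": [0,0,-0.05],"spin": 0},
    {"offset": [0,0,-0.03],"spin": 0}
  ],
  "jaw": 0.049
}}

```text
time_s: 33.8
ee_pos: [409.1, -244.2, 91.8]
ee_rot: [179.9, -0.1, -4.6]
force: [0.7, -1.1, -0.5]
gripper_width: 49.2
gripper_force: 0.0
```

{"name": "arm_command", "arguments": {
  "motion": [
    {"offset": [0.0425,-0.031,0],"spin": 0},
    {"offset": [0.0425,-0.031,0],"spin": 0},
    {"offset": [0.0425,-0.031,0],"spin": 0},
    {"offset": [0.0425,-0.031,0],"spin": 0},
    {"offset": [0.0425,-0.031,0],"spin": 0}
  ]
}}

```text
time_s: 34.42
ee_pos: [633.9, -105.2, 89.7]
ee_rot: [180.0, 0.0, -4.6]
force: [0.6, -0.3, -0.4]
gripper_width: 49.0
gripper_force: 0.0
```

{"name": "arm_command", "arguments": {
  "motion": [
    {"offset": [0,0,0],"spin": -0.116},
    {"offset": [0,0,0],"spin": -0.116},
    {"offset": [0,0,0],"spin": 0}
  ]
}}

```text
time_s: 34.8
ee_pos: [632.5, -106.1, 89.4]
ee_rot: [-180.0, 0.0, 8.6]
force: [0.7, -0.8, -0.2]
gripper_width: 49.3
gripper_force: 0.0
```

```bash
python3 tr.py; python3 am.py
python3 - <<'E'
from h import *
f=np.load("sceneT.npz"); p,d=f["p"],f["d"]
for c in("blue",): print(c,seg("scene",p,d,c,(560,720,-300,-60)))
E
```

```text
[ 632.5 -106.1   89.4] [-180.     0.     8.6] 49.262541170632495
scene (array([ 408.1, -243.3]), array([250.4, 140.6]), 85.3) 985 [(0.73, array([ 406.1, -233.9,    0. ]))]
top (array([ 401.6, -331.8]), array([133.6,  79.7]), -0.3) 218 []
amber 471 z [ 3. 25. 30.] top rect (array([ 400.8, -320.7]), array([61.7, 35.3]), -5.1)
green 275 z [13. 27. 30.] top rect (array([ 408.6, -245.5]), array([62.4, 35.7]), -5.7)
blue (array([ 632.6, -108.8]), array([64.2, 42.6]), 7.9)
```

{"name": "arm_command", "arguments": {
  "motion": [
    {"offset": [0,0,0.045],"spin": 0},
    {"offset": [0,0,0.03],"spin": 0},
    {"offset": [0,0,0.014],"spin": 0},
    {"offset": [0,0,0],"spin": 0},
    {"offset": [0,0,0],"spin": 0}
  ]
}}

```text
time_s: 35.62
ee_pos: [633.3, -106.5, 1.5]
ee_rot: [180.0, -0.1, 8.7]
force: [-0.4, 0.3, -0.4]
gripper_width: 48.6
gripper_force: 0.0
```

{"name": "arm_command", "arguments": {
  "motion": [
    {"offset": [0,0,0],"spin": 0},
    {"offset": [0,0,0],"spin": 0},
    {"offset": [0,0,0],"spin": 0},
    {"offset": [0,0,0],"spin": 0}
  ],
  "jaw": 0.02
}}

```text
time_s: 36.12
ee_pos: [632.9, -106.2, 1.2]
ee_rot: [180.0, -0.0, 8.7]
force: [-0.2, 0.7, 4.1]
gripper_width: 35.7
gripper_force: 35.0
```

{"name": "arm_command", "arguments": {
  "motion": [
    {"offset": [0,0,-0.02],"spin": 0},
    {"offset": [0,0,-0.04],"spin": 0},
    {"offset": [0,0,-0.01],"spin": 0},
    {"offset": [0,0,0],"spin": 0}
  ]
}}

```text
time_s: 36.62
ee_pos: [632.5, -106.4, 70.5]
ee_rot: [180.0, -0.0, 8.7]
force: [0.3, 0.3, -0.5]
gripper_width: 36.3
gripper_force: 35.0
```

{"name": "arm_command", "arguments": {
  "motion": [
    {"offset": [-0.045,0.006,0],"spin": 0},
    {"offset": [-0.045,0.006,0],"spin": 0},
    {"offset": [-0.045,0.006,0],"spin": 0},
    {"offset": [-0.045,0.006,0],"spin": 0},
    {"offset": [-0.0455,0.0065,0],"spin": 0}
  ]
}}

```text
time_s: 37.25
ee_pos: [411.6, -170.3, 69.1]
ee_rot: [-179.9, 0.2, 8.7]
force: [0.1, -0.6, -1.4]
gripper_width: 35.6
gripper_force: 35.0
```

{"name": "arm_command", "arguments": {
  "motion": [
    {"offset": [0,0,0],"spin": 0.116},
    {"offset": [0,0,0],"spin": 0.116},
    {"offset": [0,0,0],"spin": 0},
    {"offset": [0,0,0],"spin": 0}
  ]
}}

```text
time_s: 37.75
ee_pos: [413.8, -170.3, 69.9]
ee_rot: [-180.0, 0.1, -4.5]
force: [0.5, -0.6, -1.7]
gripper_width: 36.0
gripper_force: 35.0
```

```bash
python3 tr.py
```

```text
[ 413.8 -170.3   69.9] [-1.8e+02  1.0e-01 -4.5e+00] 36.03039999274226
scene (array([ 408.1, -243.3]), array([250.4, 140.7]), 85.3) 898 [(0.87, array([ 398.7, -241.3,    0. ]))]
top (array([ 463.4, -324.3]), array([117.3,  41.6]), 63.9) 236 [(0.82, array([ 395.5, -254.1,    0. ])), (0.31, array([652.7, 241.2,   0. ]))]
```

{"name": "arm_command", "arguments": {
  "motion": [
    {"offset": [0,0,0.05],"spin": 0},
    {"offset": [0,0,0.02],"spin": 0},
    {"offset": [0,0,0.006],"spin": 0},
    {"offset": [0,0,0],"spin": 0}
  ]
}}

```text
time_s: 38.45
ee_pos: [414.7, -170.7, -5.1]
ee_rot: [180.0, -0.0, -4.6]
force: [-0.4, -0.2, -0.9]
gripper_width: 35.9
gripper_force: 35.0
```

{"name": "arm_command", "arguments": {
  "motion": [
    {"offset": [0,0,0.003],"spin": 0},
    {"offset": [0,0,0],"spin": 0}
  ]
}}

```text
time_s: 38.7
ee_pos: [414.7, -170.7, -7.7]
ee_rot: [180.0, -0.1, -4.6]
force: [0.6, -0.7, -0.6]
gripper_width: 35.7
gripper_force: 35.0
```

{"name": "arm_command", "arguments": {
  "motion": [
    {"offset": [0,0,0.0015],"spin": 0},
    {"offset": [0,0,0],"spin": 0}
  ]
}}

```text
time_s: 38.95
ee_pos: [414.4, -170.6, -9.7]
ee_rot: [180.0, -0.0, -4.6]
force: [0.0, -0.4, -0.4]
gripper_width: 35.5
gripper_force: 35.0
```

{"name": "arm_command", "arguments": {
  "motion": [
    {"offset": [0,0,0.001],"spin": 0},
    {"offset": [0,0,0],"spin": 0}
  ]
}}

```text
time_s: 39.2
ee_pos: [414.3, -170.6, -10.8]
ee_rot: [180.0, 0.0, -4.6]
force: [-0.0, -0.2, 0.3]
gripper_width: 35.4
gripper_force: 35.0
```

{"name": "arm_command", "arguments": {
  "motion": [
    {"offset": [0,0,0],"spin": 0},
    {"offset": [0,0,0],"spin": 0},
    {"offset": [0,0,-0.02],"spin": 0},
    {"offset": [0,0,-0.05],"spin": 0},
    {"offset": [0,0,-0.05],"spin": 0}
  ],
  "jaw": 0.049
}}

```text
time_s: 39.83
ee_pos: [414.0, -170.4, 110.5]
ee_rot: [-180.0, 0.0, -4.6]
force: [1.2, 0.4, -0.3]
gripper_width: 49.0
gripper_force: 0.0
```

{"name": "arm_command", "arguments": {
  "motion": [
    {"offset": [0,0.0485,0],"spin": 0},
    {"offset": [0,0.0485,0],"spin": 0},
    {"offset": [0,0.0485,0],"spin": 0},
    {"offset": [0,0.0485,0],"spin": 0},
    {"offset": [0,0.0485,0],"spin": 0}
  ],
  "jaw": 0.0912
}}

```text
time_s: 40.45
ee_pos: [394.6, -413.8, 109.3]
ee_rot: [180.0, -0.0, -4.6]
force: [1.2, -0.3, 0.2]
gripper_width: 90.4
gripper_force: 0.0
```

{"name": "arm_command", "arguments": {
  "motion": [
    {"offset": [0,0,0],"spin": -0.1745},
    {"offset": [0,0,0],"spin": -0.1745},
    {"offset": [0,0,0],"spin": -0.1745},
    {"offset": [0,0,0],"spin": -0.1745},
    {"offset": [0,0,0],"spin": -0.1745}
  ]
}}

```text
time_s: 41.08
ee_pos: [394.8, -412.2, 109.1]
ee_rot: [-180.0, 0.0, 45.7]
force: [0.7, 0.7, 0.1]
gripper_width: 91.2
gripper_force: 0.0
```

{"name": "arm_command", "arguments": {
  "motion": [
    {"offset": [0,0,0],"spin": -0.1745},
    {"offset": [0,0,0],"spin": -0.1745},
    {"offset": [0,0,0],"spin": -0.1745},
    {"offset": [0,0,0],"spin": -0.1745},
    {"offset": [0,0,0],"spin": 0}
  ]
}}

```text
time_s: 41.7
ee_pos: [394.9, -412.2, 109.2]
ee_rot: [-180.0, -0.0, 85.3]
force: [0.6, -0.8, -0.0]
gripper_width: 91.1
gripper_force: 0.0
```

```bash
python3 tr.py; python3 am.py
python3 - <<'E'
from h import *
f=np.load("topT.npz"); p,d=f["p"],f["d"]; cv2.imwrite("pics/g4.png",cv2.resize(p[120:300,110:430],(800,450),interpolation=cv2.INTER_CUBIC)); m=masks("top",p,d)
print("panel",rect("top",m["B"](360,570,-112,230)&(m["S"]<70)&(m["V"]>120),0),"book",seg("top",p,d,"book",(320,520,270,450)))
E
```

```text
[ 394.9 -412.2  109.2] [-180.    -0.    85.3] 91.0726512877275
scene (array([ 408.6, -243.3]), array([250.3, 141.6]), 85.3) 958 [(0.75, array([ 601.7, -391.7,    0. ])), (0.71, array([ 409.3, -230.6,    0. ])), (0.31, array([475.3,  35.1,   0. ]))]
top (array([ 408. , -244.9]), array([249.8, 132. ]), 85.4) 535 [(0.92, array([ 404. , -243.9,    0. ])), (0.56, array([459.4,  43. ,   0. ]))]
amber 537 z [ 3. 17. 30.] top rect (array([ 401. , -320.8]), array([62.2, 35.3]), -5.1)
green 276 z [13. 27. 31.] top rect (array([ 407.6, -245.4]), array([61. , 35.6]), -6.8)
blue 253 z [12. 27. 31.] top rect (array([ 413.8, -172.5]), array([62.5, 34.8]), -3.9)
panel (array([470.8,  41.9]), array([311.8, 199.2]), 89.0) book (array([428.9, 341.4]), array([149.5,  84.5]), 4.2)
```

View pics/g4.png

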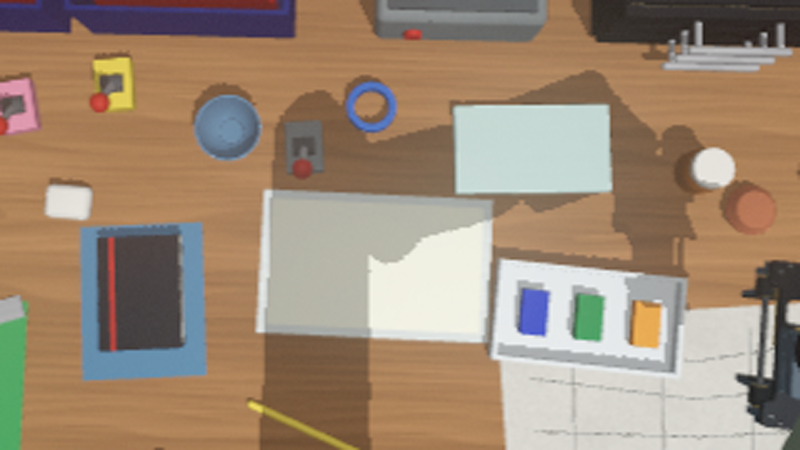

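{"name": "arm_command", "arguments": {
  "motion": [
    {"offset": [0,0.002,0.055],"spin": 0},
    {"offset": [0,0,0.055],"spin": 0},
    {"offset": [0,0,0.016],"spin": 0},
    {"offset": [0,0,0],"spin": 0}
  ],
  "jaw": 0.075
}}

```text
time_s: 42.4
ee_pos: [397.1, -412.7, -16.1]
ee_rot: [180.0, 0.0, 85.3]
force: [0.2, -0.7, -0.3]
gripper_width: 75.1
gripper_force: 0.0
```

{"name": "arm_command", "arguments": {
  "motion": [
    {"offset": [0.01,0,0],"spin": 0},
    {"offset": [0.01,0,0],"spin": 0},
    {"offset": [0.01,0,0],"spin": 0},
    {"offset": [0.01,0,0],"spin": 0},
    {"offset": [0.01,0,0],"spin": 0}
  ]
}}

```text
time_s: 43.02
ee_pos: [401.7, -363.5, -16.2]
ee_rot: [179.9, 0.2, 85.4]
force: [-0.7, -6.3, -0.0]
gripper_width: 75.3
gripper_force: 2.6
```

{"name": "arm_command", "arguments": {
  "motion": [
    {"offset": [0.012,0.001,0],"spin": -0.002},
    {"offset": [0.012,0.001,0],"spin": -0.002},
    {"offset": [0.012,0.001,0],"spin": -0.002},
    {"offset": [0.012,0.001,0],"spin": -0.002},
    {"offset": [0.012,0.001,0],"spin": -0.002}
  ]
}}

```text
time_s: 43.65
ee_pos: [411.3, -303.9, -16.2]
ee_rot: [179.9, 0.2, 86.0]
force: [0.0, -5.5, 0.7]
gripper_width: 75.0
gripper_force: 2.8
```

```bash
python3 tr.py
```

```text
[ 411.3 -303.9  -16.2] [179.9   0.2  86. ] 75.00941988830897
scene (array([ 417.4, -165. ]), array([254.1, 139.9]), 86.0) 805 [(0.96, array([ 410.4, -157.6,    0. ]))]
top (array([ 418. , -165.3]), array([252.5, 131.9]), 86.1) 511 [(0.8, array([ 411.6, -156.8,    0. ]))]
```

{"name": "arm_command", "arguments": {
  "motion": [
    {"offset": [0.012,0.002,0],"spin": -0.0025},
    {"offset": [0.012,0.002,0],"spin": -0.0025},
    {"offset": [0.012,0.002,0],"spin": -0.0025},
    {"offset": [0.012,0.002,0],"spin": -0.0025},
    {"offset": [0.012,0.002,0],"spin": -0.0025}
  ]
}}

```text
time_s: 44.48
ee_pos: [424.6, -244.6, -16.7]
ee_rot: [180.0, 0.1, 86.7]
force: [-0.7, -5.1, 0.5]
gripper_width: 75.0
gripper_force: 2.5
```

{"name": "arm_command", "arguments": {
  "motion": [
    {"offset": [0.012,0.002,0],"spin": -0.0025},
    {"offset": [0.012,0.002,0],"spin": -0.0025},
    {"offset": [0.012,0.002,0],"spin": -0.0025},
    {"offset": [0.012,0.002,0],"spin": -0.0025},
    {"offset": [0.012,0.002,0],"spin": -0.0025}
  ]
}}

```text
time_s: 45.1
ee_pos: [437.7, -185.1, -16.7]
ee_rot: [180.0, 0.1, 87.4]
force: [-0.7, -5.6, 0.1]
gripper_width: 74.5
gripper_force: 2.6
```

{"name": "arm_command", "arguments": {
  "motion": [
    {"offset": [0.012,0.002,0],"spin": -0.0025},
    {"offset": [0.012,0.002,0],"spin": -0.0025},
    {"offset": [0.012,0.002,0],"spin": -0.0025},
    {"offset": [0,0,0],"spin": 0}
  ]
}}

```text
time_s: 45.6
ee_pos: [444.7, -148.1, -16.9]
ee_rot: [-179.9, -0.0, 87.8]
force: [-0.2, -0.7, -0.1]
gripper_width: 74.9
gripper_force: 0.0
```

```bash
python3 tr.py
```

```text
[ 444.7 -148.1  -16.9] [-179.9   -0.    87.8] 74.85552624266138
scene (array([447.5, -10.1]), array([257.5, 139.1]), 87.9) 654 [(0.81, array([446.8,  -2.5,   0. ]))]
top (array([448.4,  -4.5]), array([237.6, 131.9]), 88.0) 428 [(0.84, array([444.9, -11.6,   0. ]))]
```

{"name": "arm_command", "arguments": {
  "motion": [
    {"offset": [0.0105,0.003,0],"spin": -0.003},
    {"offset": [0.0105,0.003,0],"spin": -0.003},
    {"offset": [0.0105,0.003,0],"spin": -0.003},
    {"offset": [0.0105,0.003,0],"spin": -0.002},
    {"offset": [0.0095,0.003,0],"spin": -0.002}
  ]
}}

```text
time_s: 46.42
ee_pos: [461.4, -98.3, -16.9]
ee_rot: [-179.9, 0.1, 88.7]
force: [-1.6, -4.7, -0.4]
gripper_width: 74.9
gripper_force: 2.6
```

{"name": "arm_command", "arguments": {
  "motion": [
    {"offset": [0,0,0],"spin": 0},
    {"offset": [-0.04,0,0],"spin": 0},
    {"offset": [0,0,-0.055],"spin": 0},
    {"offset": [0,0,-0.06],"spin": 0},
    {"offset": [-0.06,0,0],"spin": 0}
  ]
}}

```text
time_s: 47.05
ee_pos: [462.9, -197.4, 103.1]
ee_rot: [179.4, 0.1, 88.8]
force: [0.6, -0.7, 0.4]
gripper_width: 75.1
gripper_force: 0.0
```

{"name": "arm_command", "arguments": {
  "motion": [
    {"offset": [-0.06,0,-0.02],"spin": 0},
    {"offset": [-0.06,0,0],"spin": 0},
    {"offset": [0,0,0],"spin": 0}
  ]
}}

```text
time_s: 47.42
ee_pos: [456.1, -320.8, 118.0]
ee_rot: [179.9, 0.1, 88.3]
force: [0.5, 0.9, 0.3]
gripper_width: 75.0
gripper_force: 0.0
```

```bash
python3 tr.py
```

```text
[ 456.1 -320.8  118. ] [1.799e+02 1.000e-01 8.830e+01] 74.99291584729197
scene (array([462.4,  42.3]), array([254.4, 139.4]), 88.7) 777 [(0.59, array([448.9,  41.1,   0. ])), (0.19, array([533.2, 214.6,   0. ]))]
top (array([462.7,  41. ]), array([248., 132.]), 88.8) 516 [(0.84, array([458. ,  33.8,   0. ])), (0.69, array([426.9, 347.4,   0. ])), (0.36, array([687.1,  59.9,   0. ]))]
```

```bash
python3 am.py
python3 - <<'E'
from h import *
s=env.state(); print(s["ee_pos"].round(1),s["ee_rot"].round(1))
L=[]
for n in("top","scene"):
    f=np.load(n+"T.npz"); p,d=f["p"],f["d"]; m=masks(n,p,d); C=cloud(n,d)
    k=((m["H"]<6)|(m["H"]>174))&(m["S"]>120)&(d>0)&(C[...,0]>540)&(C[...,0]<640)&(C[...,1]>90)&(C[...,1]<180)&(C[...,2]>60)
    v,u=np.nonzero(k); c=(u.mean(),v.mean()); print(n,k.sum(),c,C[k].max(0).round(),np.median(C[k],0).round())
    _,R,e=cam(n); r=onz(n,c,0)-e; L.append((e,r/np.linalg.norm(r)))
A=sum(np.eye(3)-np.outer(r,r) for e,r in L); b=sum((np.eye(3)-np.outer(r,r))@e for e,r in L); print("ball",np.linalg.solve(A,b).round(1))
f=np.load("top0.npz"); m=masks("top",f["p"],f["d"]); C=cloud("top",f["d"])
k=(C[...,0]>575)&(C[...,0]<660)&(C[...,1]>105)&(C[...,1]<175)&(C[...,2]>18)&(C[...,2]<29)&(m["S"]<70)
k=cv2.morphologyEx(k.astype(np.uint8),cv2.MORPH_OPEN,np.ones((3,3))); print("block",rect("top",k,25))
E
```

```text
amber 915 z [ 3.  4. 31.] top rect (array([454.4, -36.5]), array([49.9, 35.1]), -1.5)
green 154 z [12. 27. 30.] top rect (array([454.5,  38.8]), array([45.6, 36.6]), -0.0)
blue 154 z [11. 27. 31.] top rect (array([457. , 113.1]), array([46.9, 37.9]), 1.4)
[ 455.9 -315.7  117.6] [-1.799e+02 -1.000e-01  8.860e+01]
top 42 (np.float64(230.35714285714286), np.float64(187.04761904761904)) [599. 148. 107.] [590. 138. 103.]
scene 50 (np.float64(274.7), np.float64(180.02)) [602. 143. 109.] [592. 132. 102.]
ball [590.  136.8  96.1]
block (array([645.1, 140.7]), array([47.2, 27.1]), -88.6)
```

{"name": "arm_command", "arguments": {
  "motion": [
    {"offset": [0.0505,0.0087,0],"spin": 0},
    {"offset": [0.0505,0.0087,0],"spin": 0},
    {"offset": [0.0505,0.0087,0],"spin": 0},
    {"offset": [0.0505,0.0087,0],"spin": 0},
    {"offset": [0.0505,0.0087,0],"spin": 0}
  ],
  "jaw": 0.0,
  "newtons": 5
}}

```text
time_s: 48.25
ee_pos: [505.6, -62.5, 118.2]
ee_rot: [180.0, -0.0, 88.7]
force: [-0.4, -1.0, -0.6]
gripper_width: 27.5
gripper_force: 0.0
```

{"name": "arm_command", "arguments": {
  "motion": [
    {"offset": [0.0505,0.0087,0],"spin": 0},
    {"offset": [0.0505,0.0087,0],"spin": 0},
    {"offset": [0.0505,0.0087,0],"spin": 0},
    {"offset": [0.0505,0.0087,0],"spin": 0},
    {"offset": [0,0,0],"spin": 0}
  ]
}}

```text
time_s: 48.88
ee_pos: [545.2, 139.7, 117.9]
ee_rot: [-180.0, -0.0, 88.9]
force: [-0.5, -0.7, 0.7]
gripper_width: 0.5
gripper_force: 0.0
```

{"name": "arm_command", "arguments": {
  "motion": [
    {"offset": [-0.002,0,0.045],"spin": 0},
    {"offset": [0,0,0.02],"spin": 0},
    {"offset": [0,0,0],"spin": 0},
    {"offset": [0,0.01,0],"spin": 0},
    {"offset": [0,0.01,0],"spin": 0}
  ]
}}

```text
time_s: 49.5
ee_pos: [567.4, 132.9, 54.5]
ee_rot: [179.9, -0.0, 88.6]
force: [-3.1, 0.8, 2.3]
gripper_width: 0.4
gripper_force: 1.4
```

{"name": "arm_command", "arguments": {
  "motion": [
    {"offset": [0.001,0.01,0],"spin": 0},
    {"offset": [0.001,0.01,0],"spin": 0},
    {"offset": [0.001,0.01,0],"spin": 0},
    {"offset": [0.001,0.01,0],"spin": 0},
    {"offset": [0,0.008,0],"spin": 0}
  ]
}}

```text
time_s: 50.12
ee_pos: [614.8, 135.8, 52.8]
ee_rot: [180.0, -0.0, 88.6]
force: [-0.4, -0.1, 0.0]
gripper_width: 0.5
gripper_force: 0.4
```

{"name": "arm_command", "arguments": {
  "motion": [
    {"offset": [0.001,0.006,0],"spin": 0},
    {"offset": [0,0.005,0],"spin": 0},
    {"offset": [0,0,0],"spin": 0}
  ]
}}

```text
time_s: 50.5
ee_pos: [625.4, 136.3, 52.9]
ee_rot: [180.0, 0.0, 88.6]
force: [-0.2, -0.6, -0.4]
gripper_width: 0.4
gripper_force: 0.0
```

```bash
cat > ball.py <<'E'
from h import *
s=env.state(); print(s["ee_pos"].round(1),s["force"].round(1))
for n in("top","scene"):
    p,d=env.grab_frame(n); np.savez(n+"T",p=p,d=d); m=masks(n,p,d); C=cloud(n,d)
    k=((m["H"]<6)|(m["H"]>174))&(m["S"]>120)&(d>0)&(C[...,0]>540)&(C[...,0]<720)&(C[...,1]>90)&(C[...,1]<190)&(C[...,2]>60)
    if k.sum(): print(n,k.sum(),C[k].max(0).round(),np.median(C[k],0).round())
E
python3 ball.py
```

```text
[625.4 136.3  52.9] [-0.2 -0.6 -0.4]
scene 45 [661. 144. 114.] [652. 135. 107.]
```

{"name": "arm_command", "arguments": {
  "motion": [
    {"offset": [0,0.006,0],"spin": 0},
    {"offset": [0,0,0],"spin": 0}
  ]
}}

```text
time_s: 50.85
ee_pos: [631.5, 136.2, 53.0]
ee_rot: [180.0, 0.0, 88.6]
force: [-0.3, -0.6, 0.6]
gripper_width: 0.6
gripper_force: 0.0
```

{"name": "arm_command", "arguments": {
  "motion": [
    {"offset": [0,0.005,0],"spin": 0},
    {"offset": [0,0,0],"spin": 0}
  ]
}}

```text
time_s: 51.1
ee_pos: [636.5, 136.1, 53.0]
ee_rot: [180.0, 0.0, 88.6]
force: [0.6, -0.3, 0.4]
gripper_width: 0.8
gripper_force: 0.0
```

```bash
python3 ball.py
```

```text
[636.5 136.1  53. ] [ 0.6 -0.3  0.4]
scene 49 [672. 147. 111.] [662. 137. 102.]
```

{"name": "arm_command", "arguments": {
  "motion": [
    {"offset": [0,0.004,0],"spin": 0},
    {"offset": [0,0,0],"spin": 0}
  ]
}}

```text
time_s: 51.45
ee_pos: [640.3, 136.0, 52.9]
ee_rot: [180.0, 0.0, 88.6]
force: [-0.3, -0.2, -1.1]
gripper_width: 0.4
gripper_force: 0.0
```

{"name": "arm_command", "arguments": {
  "motion": [
    {"offset": [0,0.003,0],"spin": 0},
    {"offset": [0,0,0],"spin": 0}
  ]
}}

```text
time_s: 51.7
ee_pos: [641.0, 135.9, 52.8]
ee_rot: [-179.7, 0.0, 88.6]
force: [-5.2, -1.1, 3.5]
gripper_width: 0.4
gripper_force: 2.8
```

{"name": "arm_command", "arguments": {
  "motion": [
    {"offset": [0,0.002,0],"spin": 0},
    {"offset": [0,0,0],"spin": 0}
  ]
}}

```text
time_s: 51.95
ee_pos: [641.0, 135.9, 52.8]
ee_rot: [-179.5, 0.0, 88.6]
force: [-9.4, 0.2, 4.0]
gripper_width: 0.5
gripper_force: 5.1
```

```bash
python3 ball.py
```

```text
[641.  135.9  52.8] [-9.4  0.2  4. ]
scene 52 [676. 151. 108.] [667. 138.  99.]
```

End stop reached (the force builds while the tool no longer moves). I back off, clear away and check everything.

{"name": "arm_command", "arguments": {
  "motion": [
    {"offset": [0,-0.02,0],"spin": 0},
    {"offset": [0,-0.02,0],"spin": 0},
    {"offset": [0,0,-0.05],"spin": 0},
    {"offset": [0,0,-0.05],"spin": 0},
    {"offset": [-0.05,0,0],"spin": 0}
  ]
}}

```text
time_s: 52.68
ee_pos: [607.6, 89.1, 158.2]
ee_rot: [179.3, -0.1, 88.8]
force: [1.2, -1.4, -1.1]
gripper_width: 0.4
gripper_force: 0.0
```

{"name": "arm_command", "arguments": {
  "motion": [
    {"offset": [-0.055,-0.01,0],"spin": 0},
    {"offset": [-0.055,-0.01,0],"spin": 0},
    {"offset": [-0.055,-0.01,0],"spin": 0},
    {"offset": [-0.055,-0.01,0],"spin": 0},
    {"offset": [-0.055,-0.01,0],"spin": 0}
  ]
}}

```text
time_s: 53.3
ee_pos: [547.0, -188.8, 153.5]
ee_rot: [179.9, 0.0, 88.6]
force: [0.3, 0.3, -0.4]
gripper_width: 0.6
gripper_force: 0.0
```

{"name": "arm_command", "arguments": {
  "motion": [
    {"offset": [-0.055,-0.01,0],"spin": 0},
    {"offset": [-0.055,-0.01,0],"spin": 0},
    {"offset": [-0.055,-0.01,0],"spin": 0},
    {"offset": [0,0,0],"spin": 0}
  ]
}}

```text
time_s: 53.8
ee_pos: [512.0, -355.0, 153.0]
ee_rot: [179.9, 0.1, 88.3]
force: [-0.5, 0.5, 0.3]
gripper_width: 0.6
gripper_force: 0.0
```

```bash
python3 ball.py; python3 tr.py; python3 am.py
python3 - <<'E'
from h import *
f=np.load("topT.npz"); p,d=f["p"],f["d"]; cv2.imwrite("pics/end.png",cv2.resize(p[120:300,110:430],(800,450),interpolation=cv2.INTER_CUBIC))
E
```

```text
[ 512. -355.  153.] [-0.5  0.5  0.3]
top 47 [676. 153. 109.] [665. 143. 102.]
scene 56 [675. 152. 110.] [667. 139. 102.]
[ 512.7 -351.3  152.9] [180.   -0.   88.5] 0.5816971326919279
scene (array([462.5,  42.3]), array([254.4, 139.6]), 88.7) 779 [(0.95, array([466.2,  43.1,   0. ])), (0.59, array([477.1,  28.4,   0. ]))]
top (array([462.7,  41. ]), array([248., 132.]), 88.8) 532 [(0.66, array([455.7,  29.7,   0. ]))]
amber 757 z [ 3.  4. 29.] top rect (array([454.4, -36.8]), array([49.9, 35.7]), -1.5)
green 157 z [12. 27. 30.] top rect (array([455.8,  38.2]), array([48.2, 37.8]), -0.0)
blue 153 z [10. 26. 30.] top rect (array([457. , 113.6]), array([46.8, 37.3]), 2.2)
```

View pics/end.png

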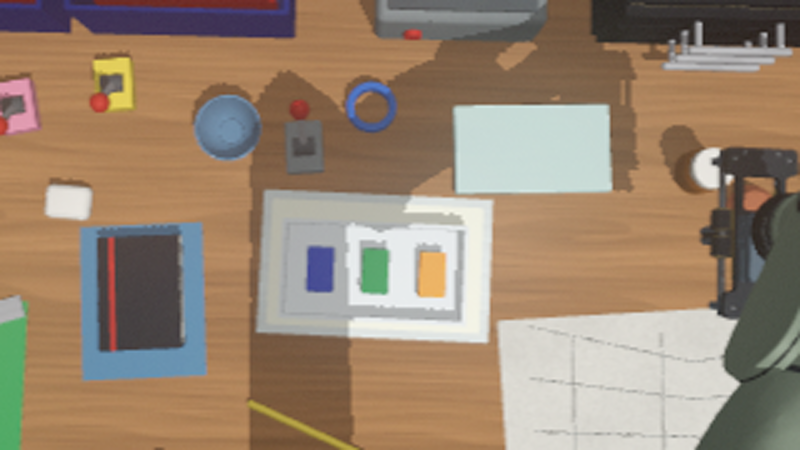

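The sketchbook (141,292) lies inside the blue sheet. The tray (373,270) is squared up on the pale panel with its three slabs flat, the lever ball (300,108) is over on its far side, and the bystanders have not moved.

```bash
python3 -c "
from workcell import env
print(env.job_done())"
```

```text
the job is handed in; nothing more can be done
None
```

I handed the job in after about 54 s of robot time: the sketchbook is on the blue sheet, the three slabs present (amber, green, blue) lie flat in the tray, the tray is squared up on the light panel about 8 mm off centre, and the lamp lever is at its far end stop.

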